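# Check the tins by weight and lock the stock rack

### The job

Check every tin of bearing balls by its weight, those in the green stock rack as well as those on the bench: tins over about 350 g belong upright in the rack's channel, lighter ones upright in the flat refill tray. First turn the rack's swing bar open past its click to its stop, and when the tins are sorted turn it back past the click until it is shut over the channel. Leave the other things on the bench where they are.

Things in the scene. Friction and masses are not known exactly. Their poses are not given: they have to be found in the camera images.
- rack: the stock rack, fixed: green channel along its y (y -0.189 to +0.193), 90 mm wide (x), inner width 82 mm, floor 4 mm thick, edges 12 mm high; room for six tins in one row. Origin: centre of the channel's underside, at bench level. At the +y end stands the swing bar's pivot block, 60 mm square, 58 mm high, centred on y = +0.226
- swing_bar (a joint): angle of the steel retaining bar (370 x 22 x 8 mm, underside 61 mm above the bench) about the block's vertical axis: 0 = shut, along the channel 11 mm above the tins; 1.35 = open, swung anticlockwise seen from above, to the far (+x) side. A sprung detent at mid-travel (0.15 N m to pass) holds it at either end stop
- bar_grip (a point): on the swing bar's vertical axis, 96 mm above the bench, in the middle of the black upright grip on the bar's hub: 16 mm thick (x), 50 mm long (y), from 73 to 109 mm above the bench. Its length runs along the bar, which extends to this frame's -y, and turns with it
- bar_tip (a point): point near the free end of the swing bar, 360 mm from its axis, 65 mm above the bench
- refill_tray: the refill tray, fixed: flat open dark steel tray 230 mm (x) by 210 mm (y), floor 4 mm thick, rim 10 mm high, 4 mm wall. Origin: centre of its underside (bench level)
- tin_a: a closed round sheet-steel tin of bearing balls, upright, 56 mm across and 46 mm tall, darker lid and a cardboard-brown band; all tins look alike; it weighs 100 g (nearly empty) to 625 g (full). Origin: centre of its underside, z up along its axis. At the start it stands on the bench; may be absent
- tin_b: a closed round sheet-steel tin of bearing balls, upright, 56 mm across and 46 mm tall, darker lid and a cardboard-brown band; all tins look alike; it weighs 100 g (nearly empty) to 625 g (full). Origin: centre of its underside, z up along its axis. At the start it stands on the bench; may be absent
- tin_c: a closed round sheet-steel tin of bearing balls, upright, 56 mm across and 46 mm tall, darker lid and a cardboard-brown band; all tins look alike; it weighs 100 g (nearly empty) to 625 g (full). Origin: centre of its underside, z up along its axis. At the start it stands on the bench; may be absent
- tin_d: a closed round sheet-steel tin of bearing balls, upright, 56 mm across and 46 mm tall, darker lid and a cardboard-brown band; all tins look alike; it weighs 100 g (nearly empty) to 625 g (full). Origin: centre of its underside, z up along its axis. At the start it stands in the rack's channel under the bar; may be absent
- tin_e: a closed round sheet-steel tin of bearing balls, upright, 56 mm across and 46 mm tall, darker lid and a cardboard-brown band; all tins look alike; it weighs 100 g (nearly empty) to 625 g (full). Origin: centre of its underside, z up along its axis. At the start it stands in the rack's channel under the bar; may be absent
- tin_f: a closed round sheet-steel tin of bearing balls, upright, 56 mm across and 46 mm tall, darker lid and a cardboard-brown band; all tins look alike; it weighs 100 g (nearly empty) to 625 g (full). Origin: centre of its underside, z up along its axis. At the start it stands in the rack's channel under the bar; may be absent
- spanner: a bystander: open-ended spanner 160 mm long lying on the bench, origin at its middle underneath
- flange: a bystander: rusty pipe flange, 90 mm across, 45 mm high, origin at the centre of its underside
Mind the look-alikes: they are no part of the job. Leave any purple or red look-alike of the tin_c alone.

How it is judged (in metres and radians):
On the way, in this order (a step that is already met when the one before it is completed fails the run):
1. the swing bar is turned open, past its click (value of joint swing_bar above 1.2 rad), for 0.2 s.
2. the swing bar is turned shut again, past its click (value of joint swing_bar below 0.12 rad), for 0.2 s.
At the end, for the whole second after the job is handed in: The bar is shut (0.12 rad). Each tin stands still and upright (0.15 rad) on the rack's channel floor (centre within 25 mm of its midline, 172 mm of its middle) weighing over 2.7 N, or on the refill tray's floor (centre within 100 mm in x, 90 mm in y) weighing under 4.2 N (value of joint swing_bar below 0.12 rad and linear speed of each of tin_a, tin_b, tin_c, tin_d, tin_e, tin_f below 0.02 m/s and ((x of tin_a in the frame of rack between -0.025 and 0.025 m and y of tin_a in the frame of rack between -0.172 and 0.172 m and z of tin_a in the frame of rack below 0.012 m and angle between tin_a's own z axis and vertical below 0.15 rad and contact force between tin_a and rack above 2.7 N) or (x of tin_a in the frame of refill_tray between -0.1 and 0.1 m and y of tin_a in the frame of refill_tray between -0.09 and 0.09 m and z of tin_a in the frame of refill_tray below 0.012 m and angle between tin_a's own z axis and vertical below 0.15 rad and contact force between tin_a and refill_tray below 4.2 N)) and ((x of tin_b in the frame of rack between -0.025 and 0.025 m and y of tin_b in the frame of rack between -0.172 and 0.172 m and z of tin_b in the frame of rack below 0.012 m and angle between tin_b's own z axis and vertical below 0.15 rad and contact force between tin_b and rack above 2.7 N) or (x of tin_b in the frame of refill_tray between -0.1 and 0.1 m and y of tin_b in the frame of refill_tray between -0.09 and 0.09 m and z of tin_b in the frame of refill_tray below 0.012 m and angle between tin_b's own z axis and vertical below 0.15 rad and contact force between tin_b and refill_tray below 4.2 N)) and ((x of tin_c in the frame of rack between -0.025 and 0.025 m and y of tin_c in the frame of rack between -0.172 and 0.172 m and z of tin_c in the frame of rack below 0.012 m and angle between tin_c's own z axis and vertical below 0.15 rad and contact force between tin_c and rack above 2.7 N) or (x of tin_c in the frame of refill_tray between -0.1 and 0.1 m and y of tin_c in the frame of refill_tray between -0.09 and 0.09 m and z of tin_c in the frame of refill_tray below 0.012 m and angle between tin_c's own z axis and vertical below 0.15 rad and contact force between tin_c and refill_tray below 4.2 N)) and ((x of tin_d in the frame of rack between -0.025 and 0.025 m and y of tin_d in the frame of rack between -0.172 and 0.172 m and z of tin_d in the frame of rack below 0.012 m and angle between tin_d's own z axis and vertical below 0.15 rad and contact force between tin_d and rack above 2.7 N) or (x of tin_d in the frame of refill_tray between -0.1 and 0.1 m and y of tin_d in the frame of refill_tray between -0.09 and 0.09 m and z of tin_d in the frame of refill_tray below 0.012 m and angle between tin_d's own z axis and vertical below 0.15 rad and contact force between tin_d and refill_tray below 4.2 N)) and ((x of tin_e in the frame of rack between -0.025 and 0.025 m and y of tin_e in the frame of rack between -0.172 and 0.172 m and z of tin_e in the frame of rack below 0.012 m and angle between tin_e's own z axis and vertical below 0.15 rad and contact force between tin_e and rack above 2.7 N) or (x of tin_e in the frame of refill_tray between -0.1 and 0.1 m and y of tin_e in the frame of refill_tray between -0.09 and 0.09 m and z of tin_e in the frame of refill_tray below 0.012 m and angle between tin_e's own z axis and vertical below 0.15 rad and contact force between tin_e and refill_tray below 4.2 N)) and ((x of tin_f in the frame of rack between -0.025 and 0.025 m and y of tin_f in the frame of rack between -0.172 and 0.172 m and z of tin_f in the frame of rack below 0.012 m and angle between tin_f's own z axis and vertical below 0.15 rad and contact force between tin_f and rack above 2.7 N) or (x of tin_f in the frame of refill_tray between -0.1 and 0.1 m and y of tin_f in the frame of refill_tray between -0.09 and 0.09 m and z of tin_f in the frame of refill_tray below 0.012 m and angle between tin_f's own z axis and vertical below 0.15 rad and contact force between tin_f and refill_tray below 4.2 N))); the robot touches nothing.
It fails at once if the spanner is disturbed (more than 30 mm) (distance of spanner from where it was at the start of the episode above 0.03 m).
It fails at once if the flange is disturbed (more than 30 mm) (distance of flange from where it was at the start of the episode above 0.03 m).
Of tin_a, tin_b, tin_c, tin_d, tin_e, tin_f only 4 to 6 are there at a start; the rules pass over those that are not, and their reading is None.
At some moment in a run one of tin_a, tin_b, tin_c, tin_d, tin_e, tin_f may be knocked a few centimetres aside while the robot is not near it.
It also fails if it takes over 210 s, if anything falls off the work surface, if the arm or the gripper's body presses on something with over 40 N, if the wrist force passes 120 N, or if a joint passes its speed limit or range.

### The arm

A 6-joint arm with a two-finger parallel gripper is mounted at the origin on the work surface. World frame = base frame: x ahead of the robot, y to its left, z up, the work surface at z = 0. Lengths are in m, angles in degrees, forces in N, time in s.
With the tool pointing down it reaches from about 0.3 to 0.75 m from the base axis. Payload 8.5 kg.
Tool frame: the origin (TCP) lies midway between the tips of the shut fingers; the grasp point (between the pads) lies 19 mm behind it (env.grasp_offset is the distance from the TCP to the grasp point, in m); z points along the fingers, y is the line along which they close (so a half turn about z gives the same grasp; the last joint's range is limited). The gripper opens to 85 mm and grips with 20 to 120 N. Pads are 22 mm wide; open, the fingers measure 114 mm over their backs; the gripper's body (76 mm by 85 mm) begins 54 mm behind the grasp point. The pads swing forward as they close: fully open they stand 13 mm farther back than shut.
Start: joints at [-87.794, 21.807, 74.336, -0, 83.858, -12.336], TCP at [0.138, -0.532, 0.197] pointing down, gripper open.
Joint ranges: [-178.18, 178.18], [-50.72, 133.34], [12.68, 142.11], [-81.47, 261.47], [9.98, 163.14], [-165.26, 165.26]. Speed limits (degrees/s): [136.94, 136.94, 180, 180, 180, 180].

### API

Orientations are given as a 3x3 rotation matrix whose columns are the frame's x, y, z axes.
In Python, from rig import env gives the robot as it stands.
- The arm moves only by the tool servo_tool, never from a script. Its argument "deltas" is text: rows parted by semicolons, each of 7 numbers parted by spaces: the opening, from 0 (shut) to 1 (fully open), then the shift along the tool's x, y, z in mm, then the turn, a rotation vector about the tool's x, y, z in rad. A call has 1 to 8 rows; each row shifts and turns the commanded pose from where the row before left it, along the tool's axes as they then stand; what a row does not reach is not made up. A row lasts 1/12 s, in which the tool goes at most 41.7 mm and 7.16 degrees, less where a joint would pass 70% of its speed; a pose out of reach is approached as far as the arm can. A call is refused whole if a number of a shift passes 41.7 or a number of a turn 0.125, either way. A call with a gripper value outside its range is refused whole. The fingers move at their own pace and stop on an object; "newtons" is the grip in N (left out, the last holds). Time passes only in rows, so rows that do not move let the fingers close. It gives the time, the measured TCP pose, the force, the opening and the grip force at its end, in the units of the state.
- env.observe(): the state, without advancing time (a new reading comes with each control period).
- env.get_image(name): name is "scene" or "top"; returns a dict with "img" (480x640x3 uint8, red, green, blue), "depth" (480x640 float32, m along the optical axis (not along the pixel's ray), 0 where there is no reading), "camera_matrix" (3x3 intrinsics, pixels), "world_to_cam" (4x4, takes a point from world to camera coordinates). Camera axes: x right, y down, z forward; pixel columns grow to the right and rows downward; lengths in m; the calibration is good to about 2 mm. A picture is of the moment at which its call begins.
- env.close_job(): hands the job in; it is judged then, once.
Trained networks look in a picture, given as the dict that the camera call returned (one of the last four; its "shot" number tells which), for a name from the list of things; names that differ only in an ending like _2 or _b are one class to them, and where a whole thing is asked for, a point or a joint stands for the part that bears it (a point fixed in the world has none). Each returns a list of dicts, best first, with "conf" (0 to 1); they miss things now and then, are a little off and sometimes report something else, mostly with a low value. They report only what shows in the picture. A call takes as long as a camera call. They do not tell look-alikes from the thing itself.
- env.spot_in(name, picture): "bbox" ([centre column, centre row, width, height] in pixels, round what is visible of it).
- env.spot_point(name, picture): "uv" ([column, row] in pixels: a listed point, or the origin of a listed thing).
The state is a dict: "time_s": time; "q": joint angles; "qvel": joint speeds; "joint_efforts": joint torques, N m; "position": TCP position; "tool_rot": TCP orientation; "ft_force": force on the tool from outside, world axes, zero at the start; "wrist_torque": the same for the moment, N m; "grip_width": finger opening in m; "gripper_force": force on a finger pad.
Only numpy, scipy, OpenCV 4.12 (cv2) and the standard library are available. Lean on these libraries where they do the work, as an engineer would, in place of code of your own. Each camera call takes 0.05 s, during which the arm holds its last target. There are 200 camera calls.

## Working session

There is one attempt and no reset: what is moved stays moved. The work goes in short steps, Python scripts to look and compute and a tool call to move; the robot and the scene stay as the last step left them, time stands still between calls to the robot, and variables do not carry over. Pictures are saved under pics/ and viewed, at most 14 in all, crops included, and the job is handed in when it is done.

Besides the shell and the picture viewer there is one more tool, called after "Call:" as name(argument=value, ...), one argument or row to a line, values as JSON. servo_tool: Moves the arm, as the interface text tells. Its arguments: {"type":"object","properties":{"deltas":{"type":"string"},"newtons":{"type":"number"}},"required":["deltas"]}

```bash
mkdir -p pics
cat > h.py <<'E'
from rig import env
import numpy as np, cv2
def xyz(p,uv,z=None,r=2):
    K=p["camera_matrix"];T=np.linalg.inv(p["world_to_cam"])
    u,v=uv
    ray=np.linalg.inv(K)@[u,v,1]
    if z is None:
        d=p["depth"][int(v)-r:int(v)+r+1,int(u)-r:int(u)+r+1];d=d[d>0]
        return (T@np.append(ray*np.median(d),1))[:3] if d.size else None
    o=T[:3,3];w=T[:3,:3]@ray
    return o+w*(z-o[2])/w[2]
def st():
    s=env.observe();np.set_printoptions(precision=4,suppress=True)
    print(s["time_s"],s["position"],s["q"],s["ft_force"],s["grip_width"]);print(s["tool_rot"]);return s
E
cat > look.py <<'E'
from h import *
import sys
st()
for c in ("top","scene"):
    p=env.get_image(c);cv2.imwrite(f"pics/{c}{sys.argv[1]}.png",p["img"][:,:,::-1])
    for n in ("rack","refill_tray","tin_a","spanner","flange"):
        for d in env.spot_in(n,p)[:8]:
            b=d["bbox"];print(c,n,round(d["conf"],2),np.round(b),xyz(p,b[:2]))
    for n in ("bar_grip","bar_tip","rack","refill_tray"):
        for d in env.spot_point(n,p)[:2]:
            z={"bar_grip":.096,"bar_tip":.065}.get(n,0)
            print(c,n,round(d["conf"],2),d["uv"],xyz(p,d["uv"],z))
    for d in env.spot_point("tin_a",p)[:8]: print(c,"tin",round(d["conf"],2),d["uv"],xyz(p,d["uv"],0.0))
E
python3 look.py 0
```

```text
0.0 [ 0.1381 -0.532   0.1961] [-87.796   21.8409  74.3854   0.0015  83.858  -12.3344] [-0.2055 -0.1525 -0.535 ] 0.08539127361927121
[[ 0.968   0.251  -0.    ]
 [ 0.251  -0.968   0.0015]
 [ 0.0003 -0.0014 -1.    ]]
top rack 0.55 [309. 182. 192.  53.] [0.6117 0.0526 0.0038]
top refill_tray 0.66 [491. 233. 100. 104.] [ 0.4874 -0.3852  0.0037]
top tin_a 0.97 [305. 255.  27.  23.] [0.4301 0.0597 0.0467]
top tin_a 0.9 [357. 250.  25.  27.] [ 0.442  -0.0601  0.0458]
top tin_a 0.89 [398. 271.  34.  26.] [ 0.3937 -0.1554  0.0473]
top tin_a 0.86 [330. 291.  23.  23.] [0.3482 0.     0.0464]
top tin_a 0.76 [407. 317.  28.  25.] [ 0.2895 -0.1748  0.0456]
top tin_a 0.74 [324. 179.  21.  28.] [0.6053 0.0155 0.0664]
top tin_a 0.66 [363. 184.  19.  25.] [ 0.5937 -0.0737  0.0652]
top spanner 0.59 [175. 191.  17.  65.] [0.5865 0.3737 0.0063]
top flange 0.8 [163. 258.  43.  37.] [0.4219 0.3859 0.0461]
top bar_grip 0.27 [159.7, 257.7] [0.42   0.3778 0.096 ]
top bar_tip 0.96 [382.8, 180.6] [ 0.6017 -0.12    0.065 ]
top rack 0.94 [322.5, 180.5] [0.6153 0.0198 0.    ]
top refill_tray 0.88 [487.7, 233.6] [ 0
[... 1142 characters left out ...]
495 0.3944 0.0431]
scene bar_grip 0.87 [364.3, 368.4] [0.6338 0.2376 0.096 ]
scene bar_tip 0.65 [247.9, 243.8] [ 0.5973 -0.1262  0.065 ]
scene rack 0.63 [286.8, 301.4] [0.6146 0.0071 0.    ]
scene refill_tray 0.97 [217.2, 170.9] [ 0.4875 -0.3882  0.    ]
scene refill_tray 0.64 [366.6, 370.2] [0.6069 0.228  0.    ]
scene tin 0.98 [308.1, 199.5] [ 0.3903 -0.1544  0.    ]
scene tin 0.84 [359.2, 262.0] [0.4346 0.0538 0.    ]
scene tin 0.77 [328.9, 170.8] [ 0.2885 -0.1814  0.    ]
scene tin 0.74 [317.8, 231.4] [ 0.4406 -0.0713  0.    ]
scene tin 0.72 [262.2, 270.2] [ 0.6006 -0.0878  0.    ]
scene tin 0.7 [363.9, 223.1] [ 0.3478 -0.009   0.    ]
scene tin 0.59 [284.2, 301.9] [0.6193 0.0039 0.    ]
```

Run:
```python
import cv2
a=cv2.imread("pics/top0.png")[130:360,130:560];cv2.imwrite("pics/a.png",cv2.resize(a,(800,428),interpolation=3))
```

```text
(no output)
```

View pics/a.png

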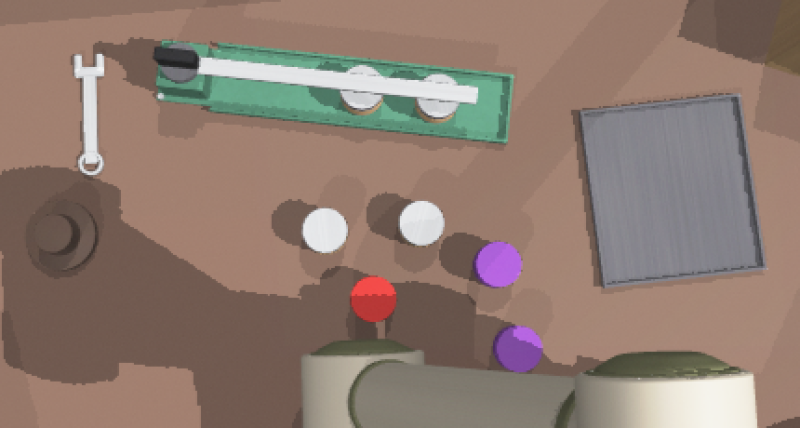

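View pics/scene0.png

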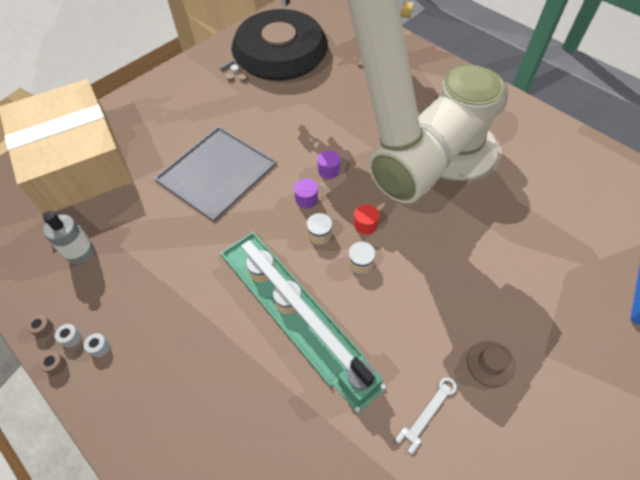

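The pictures show four tins, two in the channel (top ≈ 324,179 and 363,184) and two silver ones on the bench (305,255 and 357,250). The look-alikes are red (330,291) and purple (398,271 and 407,317). Next I measure the rack, bar and tins from depth.

```bash
cat > meas.py <<'E'
from h import *
def cloud(c):
    p=env.get_image(c);K=p["camera_matrix"];T=np.linalg.inv(p["world_to_cam"])
    v,u=np.mgrid[:480,:640];d=p["depth"]
    P=np.stack([(u-K[0,2])/K[0,0]*d,(v-K[1,2])/K[1,1]*d,d],-1)
    return p,P@T[:3,:3].T+T[:3,3]
if __name__=="__main__":
  for c in("top","scene"):
    p,W=cloud(c);im=p["img"].astype(int);ok=p["depth"]>0
    x,y,z=W[...,0],W[...,1],W[...,2]
    r=ok&(abs(x-.6)<.12)&(abs(y-.05)<.3)
    g=r&(z>.09)&(z<.125);print(c,"grip",g.sum(),W[g].min(0),W[g].max(0),W[g].mean(0))
    b=r&(z>.062)&(z<.078)&(y<.18)&(y>-.2);B=W[b];m=B.mean(0);e=np.linalg.svd((B-m)[:,:2],full_matrices=False)[2][0]
    print("bar",len(B),m,e,B[:,1].min(),B[:,1].max(),np.degrees(np.arctan2(e[1],e[0])))
    G=ok&(im[...,1]>im[...,0]+15)&(im[...,1]>im[...,2]+5)&(x>.4)&(x<.8)&(abs(y)<.35)&(z<.03)
    rc=cv2.minAreaRect(W[G][:,:2].astype(np.float32));print("green",G.sum(),rc)
    D=ok&(abs(x-.487)<.16)&(abs(y+.38)<.16)&(z<.03)&(im.max(-1)<150)&(abs(im[...,0]-im[...,2])<22)
    print("tray",D.sum(),cv2.minAreaRect(W[D][:,:2].astype(np.float32)))
    t=(ok&(z>.04)&(z<.056)&(x>.3)&(x<.72)&(y>-.3)&(y<.25)).astype(np.uint8)
    n,l,s,_=cv2.connectedComponentsWithStats(t)
    for i in range(1,n):
        if s[i,4]>60:
            q=W[l==i];cc=cv2.minEnclosingCircle(q[:,:2].astype(np.float32));print("top",s[i,4],q.mean(0),cc)
E
python3 meas.py
```

```text
top grip 198 [0.62923563 0.21444022 0.09107752] [0.64973755 0.26517324 0.11564655] [0.63781536 0.2386676  0.10698072]
bar 1300 [0.61637071 0.02653178 0.06930657] [0.10583253 0.99438397] -0.12760169904198937 0.1797487402187531 83.92486576700037
green 4206 ((0.621047854423523, 0.04991921782493591), (0.456033855676651, 0.09526799619197845), 83.8626708984375)
tray 8505 ((0.4920332431793213, -0.3829958438873291), (0.233530193567276, 0.21399974822998047), 6.559732913970947)
top 67 [0.63551922 0.01327001 0.0506321 ] ((0.6323597431182861, 0.013553488999605179), 0.02125355787575245)
top 67 [ 0.62521223 -0.08314165  0.05025311] ((0.6222335696220398, -0.08325380831956863), 0.01996983401477337)
top 173 [0.59788435 0.01668819 0.05003381] ((0.6066007018089294, 0.015796026214957237), 0.026157427579164505)
top 172 [ 0.58787252 -0.07891728  0.04971268] ((0.5950676202774048, -0.07994851469993591), 0.026134956628084183)
top 469 [ 0.44368898 -0.05918177  0.04651831] ((0.4434652328491211, -0.059553537517786026), 0.02864687517285347)
top 472 [0.43422369 0.06062653 0.04648233] ((0.4341222941875458, 0.06109
[... 1169 characters left out ...]
996102426201105), 0.029757725074887276)
top 439 [ 0.44602393 -0.06099711  0.04642308] ((0.44479793310165405, -0.06150731071829796), 0.029290689155459404)
top 494 [0.43668906 0.05845871 0.04626669] ((0.4350181221961975, 0.056690674275159836), 0.02993454597890377)
top 96 [ 0.5849994  -0.08182012  0.05040132] ((0.588847279548645, -0.08381190896034241), 0.02390296198427677)
top 174 [ 0.62261701 -0.08322586  0.04994897] ((0.6143415570259094, -0.0843217521905899), 0.02616378478705883)
top 106 [0.5954019  0.01548467 0.05052709] ((0.5992377400398254, 0.01448003575205803), 0.022407956421375275)
top 198 [0.63292381 0.01285186 0.04952743] ((0.624686598777771, 0.01112053357064724), 0.026838650926947594)
```

```bash
cat > plan.py <<'E'
# plan.py x y z yaw(deg of tool x axis) [opening] [step mm] : rows from the present pose, straight line
from h import *
from scipy.spatial.transform import Rotation as Ro
import sys
a=[float(v) for v in sys.argv[1:]];tgt=np.array(a[:3]);op=a[4] if len(a)>4 else 1;step=a[5] if len(a)>5 else 40
s=st();p=np.array(s["position"]);R=np.array(s["tool_rot"])
y=np.radians(a[3]);c,q=np.cos(y),np.sin(y)
Rt=np.array([[c,q,0],[q,-c,0],[0,0,-1.]])
w=Ro.from_matrix(R.T@Rt).as_rotvec();L=np.linalg.norm(tgt-p)*1000
n=max(int(np.ceil(L/step)),int(np.ceil(abs(w).max()/.122)),1);print("yaw",np.degrees(np.arctan2(R[1,0],R[0,0])),"rows",n,"L",L)
wr=np.round(w/n,4);out=[]
for k in range(n):
    v=np.round(R.T@(tgt-p)/(n-k)*1000,1);p=p+R@v/1000;R=R@Ro.from_rotvec(wr).as_matrix()
    out.append(f"{op:g} {v[0]:g} {v[1]:g} {v[2]:g} {wr[0]:g} {wr[1]:g} {wr[2]:g}")
for i in range(0,n,8): print("; ".join(out[i:i+8]))
E
python3 plan.py .639 .2385 .18 83.9
```

```text
1.2 [ 0.1381 -0.5324  0.1967] [-87.7942  21.8079  74.3346   0.0016  83.8559 -12.3354] [-0.1875 -0.4109 -0.0706] 0.08535264607008991
[[ 0.968   0.2511  0.    ]
 [ 0.2511 -0.968  -0.    ]
 [ 0.      0.     -1.    ]]
yaw 14.541043264483857 rows 23 L 919.4777027605915
1 29.5 -27 0.7 0 0 -0.0526; 1 30.9 -25.4 0.7 0 0 -0.0526; 1 32.2 -23.7 0.7 0 0 -0.0526; 1 33.4 -22 0.7 0 0 -0.0526; 1 34.5 -20.2 0.7 0 0 -0.0526; 1 35.5 -18.4 0.7 0 0 -0.0526; 1 36.4 -16.5 0.7 0 0 -0.0526; 1 37.2 -14.6 0.7 0 0 -0.0526
1 37.9 -12.6 0.7 0 0 -0.0526; 1 38.5 -10.6 0.7 0 0 -0.0526; 1 39.1 -8.5 0.7 0 0 -0.0526; 1 39.4 -6.4 0.8 0 0 -0.0526; 1 39.7 -4.4 0.7 0 0 -0.0526; 1 39.9 -2.3 0.8 0 0 -0.0526; 1 40 -0.2 0.7 0 0 -0.0526; 1 39.9 1.9 0.8 0 0 -0.0526
1 39.8 4 0.7 0 0 -0.0526; 1 39.5 6.1 0.8 0 0 -0.0526; 1 39.1 8.2 0.7 0 0 -0.0526; 1 38.6 10.3 0.8 0 0 -0.0526; 1 38.1 12.3 0.7 0 0 -0.0526; 1 37.3 14.2 0.8 0 0 -0.0526; 1 36.6 16.2 0.7 0 0 -0.0526
```

Call:
servo_tool(
  deltas="1 29.5 -27 0.7 0 0 -0.0526; 1 30.9 -25.4 0.7 0 0 -0.0526; 1 32.2 -23.7 0.7 0 0 -0.0526; 1 33.4 -22 0.7 0 0 -0.0526; 1 34.5 -20.2 0.7 0 0 -0.0526; 1 35.5 -18.4 0.7 0 0 -0.0526; 1 36.4 -16.5 0.7 0 0 -0.0526; 1 37.2 -14.6 0.7 0 0 -0.0526",
)

```text
time_s: 1.87
position: [0.313, -0.2624, 0.1913]
tool_rot: [[0.78, 0.626, 0.0], [0.626, -0.78, -0.0], [-0.0, 0.001, -1.0]]
ft_force: [0.7, -0.1, 0.6]
grip_width: 0.0857
gripper_force: 0.0
```

Call:
servo_tool(
  deltas="1 37.9 -12.6 0.7 0 0 -0.0526; 1 38.5 -10.6 0.7 0 0 -0.0526; 1 39.1 -8.5 0.7 0 0 -0.0526; 1 39.4 -6.4 0.8 0 0 -0.0526; 1 39.7 -4.4 0.7 0 0 -0.0526; 1 39.9 -2.3 0.8 0 0 -0.0526; 1 40 -0.2 0.7 0 0 -0.0526; 1 39.9 1.9 0.8 0 0 -0.0526",
)

```text
time_s: 2.53
position: [0.4872, 0.006, 0.1854]
tool_rot: [[0.455, 0.89, 0.001], [0.89, -0.455, -0.0], [0.0, 0.001, -1.0]]
ft_force: [0.1, -1.0, 0.6]
grip_width: 0.0857
gripper_force: 0.0
```

Call:
servo_tool(
  deltas="1 39.8 4 0.7 0 0 -0.0526; 1 39.5 6.1 0.8 0 0 -0.0526; 1 39.1 8.2 0.7 0 0 -0.0526; 1 38.6 10.3 0.8 0 0 -0.0526; 1 38.1 12.3 0.7 0 0 -0.0526; 1 37.3 14.2 0.8 0 0 -0.0526; 1 36.6 16.2 0.7 0 0 -0.0526; 1 0 0 0 0 0 0",
)

```text
time_s: 3.2
position: [0.6407, 0.2439, 0.1777]
tool_rot: [[0.1, 0.995, -0.001], [0.995, -0.1, 0.001], [0.001, -0.001, -1.0]]
ft_force: [0.6, 0.3, -0.6]
grip_width: 0.0852
gripper_force: 0.0
```

```bash
python3 plan.py .639 .2385 .08 83.9 1 25
```

```text
3.2 [0.6407 0.2439 0.1777] [10.9383 36.7416 51.2554  0.0836 92.0374 16.6712] [ 0.5772  0.2637 -0.6157] 0.08515707941875256
[[ 0.0998  0.995  -0.0009]
 [ 0.995  -0.0998  0.0013]
 [ 0.0012 -0.001  -1.    ]]
yaw 84.2700030508783 rows 4 L 97.8888736149091
1 -1.4 -0.3 24.4 -0.0002 -0.0003 0.0016; 1 -1.4 -0.2 24.4 -0.0002 -0.0003 0.0016; 1 -1.4 -0.3 24.5 -0.0002 -0.0003 0.0016; 1 -1.4 -0.2 24.4 -0.0002 -0.0003 0.0016
```

Call:
servo_tool(
  deltas="1 0 0 0 0 0 0; 1 0 0 24.5 0 0 0; 1 0 0 24.5 0 0 0; 1 0 0 24.5 0 0 0; 1 0 0 0 0 0 0; 1 0 0 0 0 0 0",
)

```text
time_s: 3.7
position: [0.6385, 0.2375, 0.1066]
tool_rot: [[0.108, 0.994, -0.002], [0.994, -0.108, -0.001], [-0.001, -0.002, -1.0]]
ft_force: [-0.3, -0.2, 1.4]
grip_width: 0.0853
gripper_force: 0.0
```

```bash
python3 plan.py .639 .2385 .08 83.9 1 25; python3 meas.py | grep grip
```

```text
3.7 [0.6385 0.2375 0.1066] [10.4738 38.956  58.7388 -0.0105 82.4089 16.6957] [-0.2865 -0.1504  1.3617] 0.08534654823694784
[[ 0.1084  0.9941 -0.0017]
 [ 0.9941 -0.1084 -0.0005]
 [-0.0007 -0.0017 -1.    ]]
yaw 83.77956846527236 rows 2 L 26.647148986240616
1 0.5 0.2 13.3 -0.0008 0.0003 -0.0011; 1 0.6 0.2 13.3 -0.0008 0.0003 -0.0011Traceback (most recent call last):
  File "meas.py", line 12, in <module>
    g=r&(z>.09)&(z<.125);print(c,"grip",g.sum(),W[g].min(0),W[g].max(0),W[g].mean(0))
                                                ~~~~~~~~^^^
    return umr_minimum(a, axis, None, out, keepdims, initial, where)
ValueError: zero-size array to reduction operation minimum which has no identity
```

Call:
servo_tool(
  deltas="1 0.5 0 13.3 0 0 0; 1 0.5 0 13.3 0 0 0; 0 0 0 0 0 0 0; 0 0 0 0 0 0 0; 0 0 0 0 0 0 0; 0 0 0 0 0 0 0; 0 0 0 0 0 0 0; 0 0 0 0 0 0 0",
  newtons=50,
)

```text
time_s: 4.42
position: [0.6394, 0.2396, 0.0807]
tool_rot: [[0.107, 0.994, 0.001], [0.994, -0.107, 0.0], [0.0, 0.001, -1.0]]
ft_force: [0.1, -0.4, 0.5]
grip_width: 0.0123
gripper_force: 0.0
```

Call:
servo_tool(
  deltas="0 0 0 0 0 0 0; 0 0 0 0 0 0 0; 0 0 0 0 0 0 0",
)

```text
time_s: 4.67
position: [0.6391, 0.2396, 0.0799]
tool_rot: [[0.107, 0.994, -0.0], [0.994, -0.107, 0.0], [0.0, -0.0, -1.0]]
ft_force: [1.1, 0.1, -0.1]
grip_width: 0.0001
gripper_force: 0.0
```

Run:
```python
from h import *
for c in ("top","scene"):
    p=env.get_image(c);q=p["world_to_cam"]@[.64,.24,.08,1];uv=p["camera_matrix"]@q[:3];u,v=(uv[:2]/uv[2]).astype(int)
    im=p["img"][max(v-70,0):v+70,max(u-90,0):u+90,::-1];cv2.imwrite(f"pics/g_{c}.png",cv2.resize(im,None,fx=4,fy=4,interpolation=3))
```

```text
(no output)
```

View pics/g_scene.png

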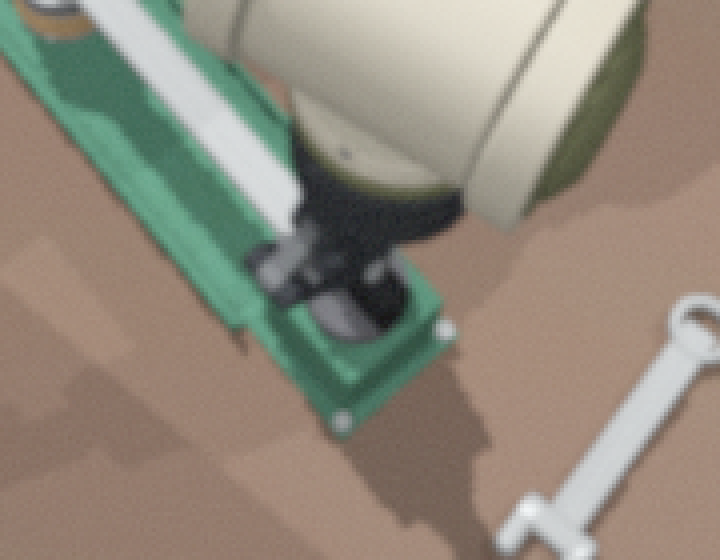

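View pics/g_top.png

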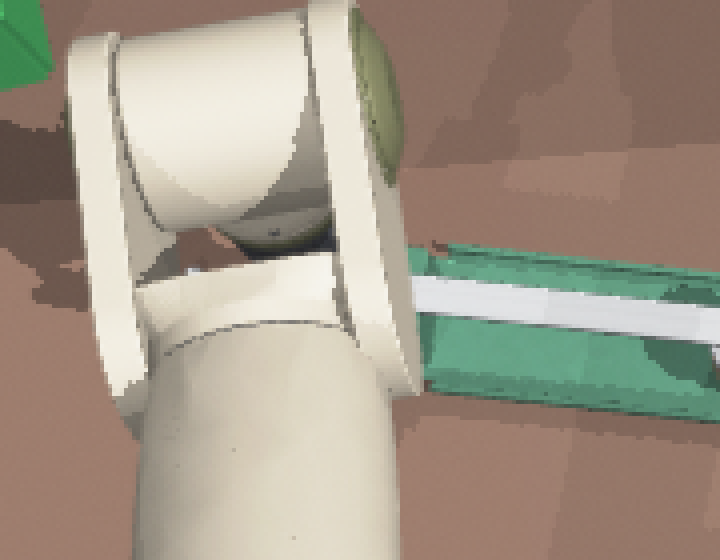

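Run:
```python
from meas import *
for c in("top","scene"):
    p,W=cloud(c);im=p["img"].astype(int)
    for zz in (.08,.1):
        q=p["world_to_cam"]@[.64,.24,zz,1];uv=p["camera_matrix"]@q[:3];print(c,zz,uv[:2]/uv[2])
    m=(p["depth"]>0)&(abs(W[...,0]-.64)<.08)&(abs(W[...,1]-.24)<.08)&(im.max(-1)<60)
    for a,b in((.05,.075),(.075,.1),(.1,.13),(.13,.2)):
        k=m&(W[...,2]>a)&(W[...,2]<b)
        if k.sum(): print(a,k.sum(),W[k].min(0),W[k].max(0),W[k].mean(0))
    d=env.spot_point("bar_grip",p)[:2];print(d,[xyz(p,e["uv"],.096) for e in d])
```

```text
top 0.08 [225.71403851 162.1226164 ]
top 0.1 [224.06755634 159.95121385]
[] []
scene 0.08 [362.41456846 374.52832199]
scene 0.1 [363.10846191 371.16835429]
0.075 52 [0.6385084  0.23642225 0.07819089] [0.65044049 0.26156596 0.09989286] [0.64806131 0.25192416 0.08942566]
0.1 91 [0.63596844 0.24000118 0.10110317] [0.65351575 0.26202806 0.12988765] [0.64467892 0.25320266 0.10866883]
0.13 102 [0.65025318 0.23371462 0.13288743] [0.69136655 0.25376309 0.19980193] [0.66532649 0.24522074 0.17620593]
[{'uv': [363.8, 371.0], 'conf': 0.72}] [array([0.63785087, 0.24005097, 0.096     ])]
```

Run:
```python
from meas import *
s=env.observe();print(s["grip_width"],s["gripper_force"],s["position"])
p,W=cloud("scene");im=p["img"]
for cx,cy in((270,265),(300,245),(280,290),(320,270),(340,262),(370,270),(385,290),(395,290),(350,310),(370,250),(330,210),(400,270)):
    u=362-90+cx/4;v=374-70+cy/4
    print(cx,cy,im[int(v),int(u)],W[int(v),int(u)])
a=p["img"][354:396,332:392,::-1];cv2.imwrite("pics/z.png",cv2.resize(a,(780,546),interpolation=cv2.INTER_CUBIC))
```

```text
-0.00014322770903164191 0.0 [0.6391087  0.23951969 0.07989783]
270 265 [137 141 145] [0.69352636 0.22938568 0.20860199]
300 245 [118 122 124] [0.68233127 0.23513802 0.22031264]
280 290 [81 84 88] [0.69690814 0.23882706 0.20809131]
320 270 [56 56 63] [0.67550499 0.24100584 0.18752788]
340 262 [50 56 57] [0.66309078 0.24157141 0.17007411]
370 270 [ 97  98 100] [0.64667714 0.24550607 0.12949726]
385 290 [39 39 43] [0.64292733 0.25309856 0.10943379]
395 290 [31 33 36] [0.64040143 0.25550965 0.10897705]
350 310 [83 81 88] [0.65117114 0.24231359 0.07331216]
370 250 [41 43 46] [0.65748464 0.24984833 0.19121007]
330 210 [39 37 42] [0.67649372 0.24149587 0.26248569]
400 270 [114 120 124] [0.62121698 0.2471002  0.07276601]
```

View pics/z.png

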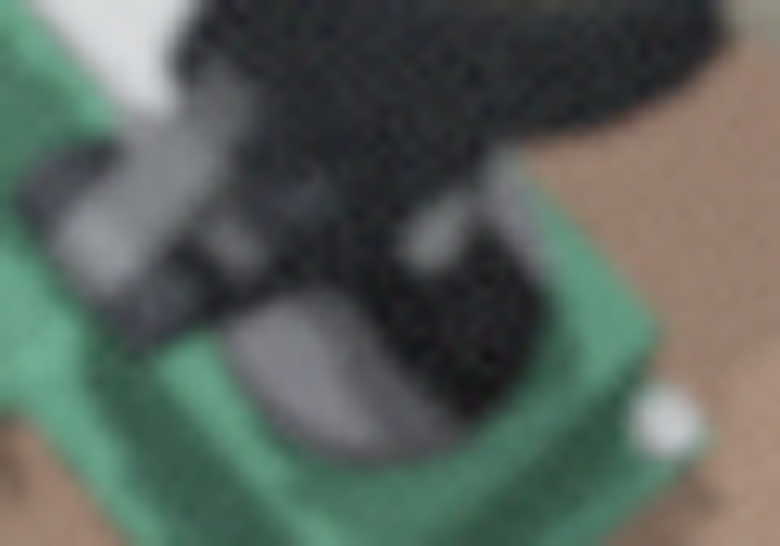

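Call:
servo_tool(
  deltas="0 0 0 0 0 0 -0.08; 0 0 0 0 0 0 -0.08; 0 0 0 0 0 0 -0.08; 0 0 0 0 0 0 -0.08; 0 0 0 0 0 0 0",
)

```text
time_s: 5.43
position: [0.6391, 0.2396, 0.0799]
tool_rot: [[-0.214, 0.977, -0.0], [0.977, 0.214, 0.0], [0.0, -0.0, -1.0]]
ft_force: [-0.7, 0.3, 0.1]
grip_width: 0.0
gripper_force: 0.0
```

Run:
```python
from meas import *
s=st();print(s["gripper_force"],s["wrist_torque"])
p,W=cloud("scene")
d=env.spot_point("bar_tip",p)[:2];print(d,[xyz(p,e["uv"],.065) for e in d])
a=p["img"][304:424,282:442,::-1];cv2.imwrite("pics/z2.png",cv2.resize(a,(800,600),interpolation=cv2.INTER_CUBIC))
```

```text
5.4333 [0.6391 0.2396 0.0799] [10.6349 40.3069 60.6262  0.0005 79.0693 -1.7176] [-0.6893  0.2764  0.1295] 9.920261670538319e-06
[[-0.2139  0.9769 -0.    ]
 [ 0.9769  0.2139  0.    ]
 [ 0.     -0.     -1.    ]]
0.0 [-0.0028 -0.0376  0.0073]
[{'uv': [250.1, 244.4], 'conf': 0.91}] [array([ 0.595 , -0.1217,  0.065 ])]
```

View pics/z2.png

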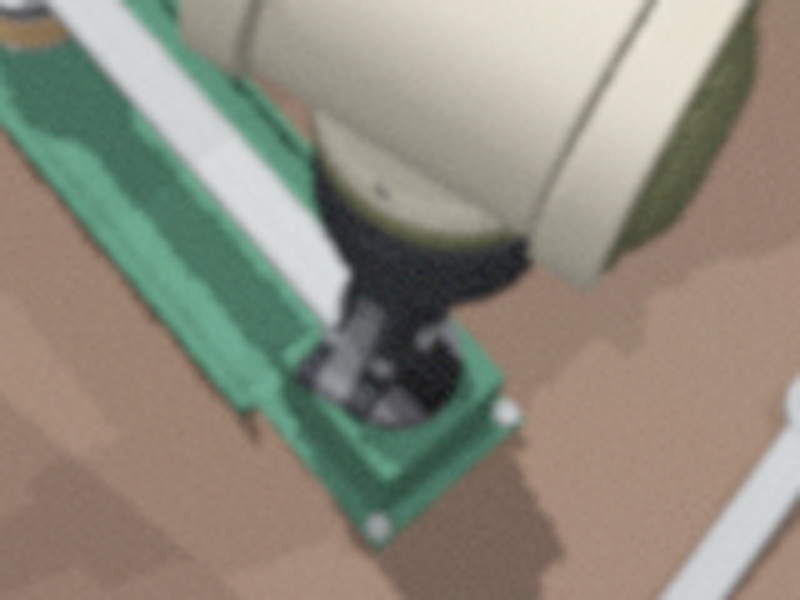

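The bar did not follow (tip still at 0.595,-0.122) and the fingers closed to 0 mm, so the grip wasn't held. I'll rise and check where the grip really is.

Call:
servo_tool(
  deltas="0 0 0 -40 0 0 0; 0 0 0 -40 0 0 0; 0 41 -10 0 0 0 0.08; 0 -41 0 0 0 0 0.08; 0 -41 0 0 0 0 0.08; 0 -41 0 0 0 0 0.08; 0 -41 0 0 0 0 0; 0 0 0 0 0 0 0",
)

```text
time_s: 6.2
position: [0.6229, 0.1074, 0.1601]
tool_rot: [[0.115, 0.993, -0.0], [0.993, -0.115, -0.002], [-0.002, -0.0, -1.0]]
ft_force: [-0.6, -0.5, 1.2]
grip_width: 0.0002
gripper_force: 0.0
```

```bash
python3 meas.py | egrep "grip|bar"
python3 - <<'E'
from h import *
st()
p=env.get_image("scene")
a=p["img"][304:424,282:442,::-1];cv2.imwrite("pics/z3.png",cv2.resize(a,(800,600),interpolation=cv2.INTER_CUBIC))
E
```

```text
top grip 51 [0.63299855 0.25116807 0.09010236] [0.64961063 0.26542566 0.11398006] [0.63994005 0.25751875 0.10777689]
bar 830 [ 0.61044623 -0.02904381  0.06924631] [0.10719428 0.99423809] -0.12724031145355572 0.06895595574701076 83.84639692062544
scene grip 330 [0.63041327 0.21121712 0.09019379] [0.65075441 0.26182849 0.1123509 ] [0.64232956 0.23781517 0.10671115]
bar 1441 [0.62013512 0.03802181 0.06929721] [-0.10597867 -0.9943684 ] -0.13236425591805817 0.17999195408038876 -96.08355456382644
6.3 [0.6231 0.1123 0.1602] [-0.4868 31.6968 63.5752  0.0112 84.7153  5.9083] [ 0.3225  0.3016 -1.2342] 0.00012470361537068677
[[ 0.1114  0.9938  0.0002]
 [ 0.9938 -0.1114  0.0002]
 [ 0.0002  0.0002 -1.    ]]
```

View pics/z3.png

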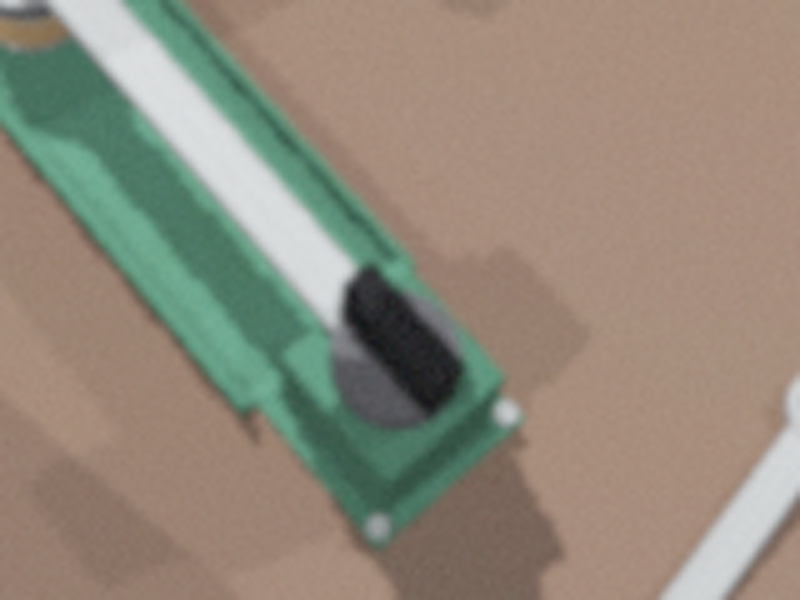

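Run:
```python
from meas import *
for c in("scene","top"):
    p,W=cloud(c);d=p["depth"]>0
    m=d&(abs(W[...,0]-.623)<.06)&(abs(W[...,1]-.1123)<.06)&(W[...,2]>.085)&(W[...,2]<.3)
    for a in np.arange(.09,.28,.01):
        k=m&(W[...,2]>a)&(W[...,2]<a+.01)
        if k.sum()>2: print(c,round(a,2),k.sum(),W[k].mean(0)[:2],np.ptp(W[k],0)[:2],p["img"][k].mean(0))
    u,v=(lambda q:(q[:2]/q[2]).astype(int))(p["camera_matrix"]@(p["world_to_cam"]@[.623,.1123,.16,1])[:3])
    print(u,v)
    a=p["img"][v-60:v+60,u-80:u+80,::-1];a=a.copy();cv2.circle(a,(80,60),1,(0,0,255),-1);cv2.imwrite(f"pics/z4{c}.png",cv2.resize(a,(800,600),interpolation=cv2.INTER_CUBIC))
```

```text
scene 0.2 31 [0.62582844 0.12071164] [0.02503092 0.01211828] [102.38709677 102.22580645 100.80645161]
scene 0.21 41 [0.6285056  0.11966715] [0.02602997 0.01179861] [77.2195122  81.         81.75609756]
scene 0.22 26 [0.62822087 0.12082688] [0.01862702 0.00783777] [78.30769231 80.38461538 82.65384615]
scene 0.23 28 [0.62828521 0.12131369] [0.02269153 0.00972176] [60.35714286 61.64285714 63.82142857]
scene 0.24 97 [0.62872415 0.12084932] [0.06634711 0.02576738] [50.45360825 51.18556701 51.58762887]
scene 0.25 126 [0.63367478 0.11760918] [0.08524242 0.02754466] [52.21428571 53.92857143 56.86507937]
scene 0.26 127 [0.63109159 0.12348137] [0.09967081 0.02874179] [49.60629921 50.35433071 52.98425197]
scene 0.27 101 [0.6272654  0.12478364] [0.11276087 0.01913772] [47.72277228 48.51485149 51.15841584]
scene 0.28 220 [0.6485533  0.11501421] [0.11836182 0.03747281] [79.05909091 81.28636364 84.18181818]
317 303
top 0.19 3 [0.61763023 0.10801838] [0.00414547 0.00419994] [102.66666667 122.66666667 115.33333333]
top 0.2 5 [0.61971544 0.10639017] [0.00902848 0.00434006] [103.6 110.6 106.6]
top 0.21 3 [0.61365756 0.1090652 ] [0.00331629 0.00433757] [86.33333333 90.         91.33333333]
top 0.24 7 [0.60479157 0.10957265] [0.00771556 0.00719253] [55.14285714 55.71428571 58.14285714]
top 0.25 3 [0.60190236 0.10782426] [0.0068143  0.00426036] [56.66666667 62.66666667 60.66666667]
278 161
```

View pics/z4scene.png

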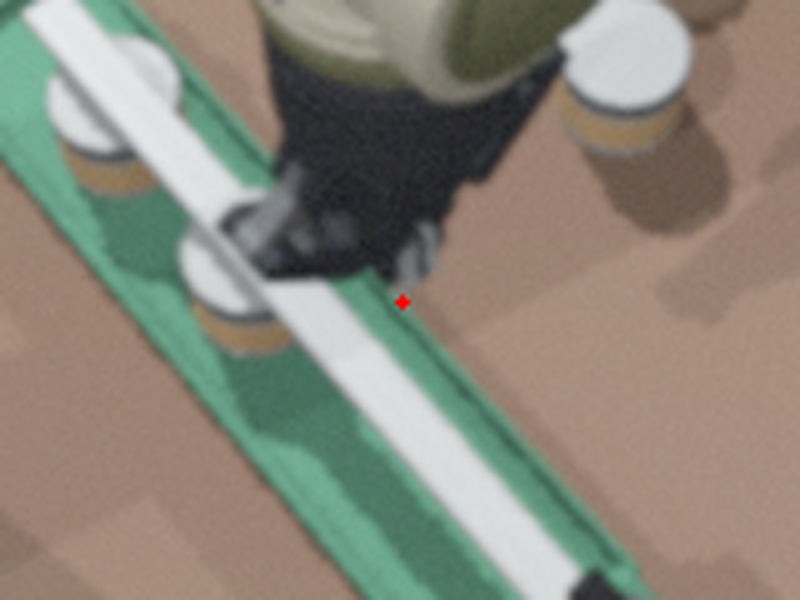

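The fingertips actually show at z≈0.20 where the state says 0.160 (the red dot marks the reported TCP, about 8 px below the tips). So the real tips are about 38 mm higher than reported, which explains the missed grip. I'll correct for that and watch for contact.

Call:
servo_tool(
  deltas="1 32 1 0 0 0 0; 1 32 1 0 0 0 0; 1 32 1 0 0 0 0; 1 31.5 1 0 0 0 0; 1 0 0 20 0 0 0; 1 0 0 20 0 0 0; 1 0 0 0 0 0 0; 1 0 0 0 0 0 0",
)

```text
time_s: 7.12
position: [0.64, 0.241, 0.1193]
tool_rot: [[0.106, 0.994, -0.002], [0.994, -0.106, -0.0], [-0.001, -0.002, -1.0]]
ft_force: [-1.1, 0.1, 1.0]
grip_width: 0.0852
gripper_force: 0.0
```

```bash
python3 plan.py .6405 .238 .05 83.9 1 15;python3 - <<'E'
from meas import *
p,W=cloud("scene");d=p["depth"]>0
m=d&(abs(W[...,0]-.64)<.08)&(abs(W[...,1]-.24)<.06)&(W[...,2]>.085)&(W[...,2]<.3)
for a in np.arange(.09,.22,.01):
        k=m&(W[...,2]>a)&(W[...,2]<a+.01)
        if k.sum()>2: print(round(a,2),k.sum(),W[k].mean(0)[:2],np.ptp(W[k],0)[:2],p["img"][k].mean(0))
E
```

```text
7.1167 [0.64   0.241  0.1193] [10.7429 38.6886 57.1189  0.0046 84.3135 16.8208] [-1.1269  0.0862  0.9869] 0.08520454686630452
[[ 0.1059  0.9944 -0.0021]
 [ 0.9944 -0.1059 -0.0003]
 [-0.0005 -0.002  -1.    ]]
yaw 83.92159922598913 rows 5 L 69.3377967450669
1 -0.6 0.2 13.9 -0.0004 0.0001 0.0001; 1 -0.6 0.2 13.8 -0.0004 0.0001 0.0001; 1 -0.6 0.2 13.9 -0.0004 0.0001 0.0001; 1 -0.6 0.2 13.8 -0.0004 0.0001 0.0001; 1 -0.5 0.1 13.9 -0.0004 0.0001 0.0001
0.09 32 [0.64790855 0.24780726] [0.01355338 0.03352478] [29.15625 31.4375  32.78125]
0.1 140 [0.64233656 0.24646222] [0.01790188 0.04122792] [44.5        45.62142857 48.3       ]
0.11 34 [0.64233765 0.24788466] [0.01112583 0.0274334 ] [46.26470588 46.76470588 49.73529412]
0.17 10 [0.68947594 0.24333416] [0.01087951 0.00549117] [ 98.4 109.2 107.3]
0.18 13 [0.69142365 0.24258171] [0.01204391 0.00587349] [79.         83.84615385 85.23076923]
0.19 10 [0.69025142 0.24385696] [0.01051    0.00536722] [74.7 75.7 79.3]
0.2 3 [0.68851601 0.24568096] [0.01068117 0.0006876 ] [69.66666667 71.33333333 76.        ]
0.21 42 [0.69794644 0.24321682] [0.03341921 0.01742487] [53.02380952 61.5952381  61.33333333]
```

Call:
servo_tool(
  deltas="1 -0.6 0.2 15 0 0 0; 1 -0.6 0.2 15 0 0 0; 1 -0.6 0.2 15 0 0 0; 1 -0.5 0 15 0 0 0; 1 -0.5 0 14 0 0 0; 0 0 0 0 0 0 0; 0 0 0 0 0 0 0; 0 0 0 0 0 0 0",
  newtons=60,
)

```text
time_s: 7.83
position: [0.6419, 0.2374, 0.0479]
tool_rot: [[0.107, 0.994, 0.003], [0.994, -0.107, 0.001], [0.001, 0.003, -1.0]]
ft_force: [-0.4, 0.0, 0.3]
grip_width: 0.0514
gripper_force: 0.0
```

Call:
servo_tool(
  deltas="0 0 0 0 0 0 0; 0 0 0 0 0 0 0; 0 0 0 0 0 0 0; 0 0 0 0 0 0 0; 0 0 0 0 0 0 0",
)

```text
time_s: 8.25
position: [0.6398, 0.2374, 0.0471]
tool_rot: [[0.107, 0.994, -0.002], [0.994, -0.107, 0.0], [-0.0, -0.002, -1.0]]
ft_force: [-7.9, -1.0, 6.7]
grip_width: 0.015
gripper_force: 60.8
```

Call:
servo_tool(
  deltas="0 0 0 0 0 0 -0.11; 0 0 0 0 0 0 -0.11; 0 0 0 0 0 0 -0.11; 0 0 0 0 0 0 -0.11; 0 0 0 0 0 0 -0.11; 0 0 0 0 0 0 -0.11; 0 0 0 0 0 0 -0.11; 0 0 0 0 0 0 -0.11",
)

```text
time_s: 8.92
position: [0.6405, 0.2376, 0.0472]
tool_rot: [[-0.702, 0.712, -0.0], [0.712, 0.702, 0.001], [0.0, 0.0, -1.0]]
ft_force: [-3.6, 0.7, 5.8]
grip_width: 0.0147
gripper_force: 60.6
```

Call:
servo_tool(
  deltas="0 0 0 0 0 0 -0.11; 0 0 0 0 0 0 -0.11; 0 0 0 0 0 0 -0.11; 0 0 0 0 0 0 -0.11; 0 0 0 0 0 0 -0.04; 0 0 0 0 0 0 0; 0 0 0 0 0 0 0; 0 0 0 0 0 0 0",
)

```text
time_s: 9.58
position: [0.6407, 0.2379, 0.0472]
tool_rot: [[-0.95, 0.313, 0.0], [0.313, 0.95, 0.001], [0.0, 0.001, -1.0]]
ft_force: [-3.1, 2.4, 5.4]
grip_width: 0.0151
gripper_force: 60.7
```

Run:
```python
from meas import *
s=st();print(s["wrist_torque"])
p,W=cloud("scene")
d=env.spot_point("bar_tip",p)[:2];print(d,[xyz(p,e["uv"],.065) for e in d])
b=(p["depth"]>0)&(W[...,2]>.06)&(W[...,2]<.08)&(abs(W[...,0]-.8)<.2)&(abs(W[...,1]-.1)<.25)&(p["img"].min(-1)>150);B=W[b];m=B.mean(0);e=np.linalg.svd((B-m)[:,:2],full_matrices=False)[2][0]
print(len(B),m,np.degrees(np.arctan2(e[1],e[0])))
```

```text
9.5833 [0.6407 0.2379 0.0472] [ 10.4444  42.1154  62.6934   0.0722  75.1588 -61.3207] [-3.0602  2.3532  5.43  ] 0.01512241468455488
[[-0.9497  0.3132  0.0003]
 [ 0.3132  0.9497  0.0013]
 [ 0.0001  0.0013 -1.    ]]
[ 0.2778  0.5971 -0.4926]
[{'uv': [168.8, 471.6], 'conf': 0.86}] [array([0.9773, 0.1156, 0.065 ])]
2594 [0.8307 0.1716 0.0695] -18.93097124099329
```

Call:
servo_tool(
  deltas="1 0 0 0 0 0 0; 1 0 0 0 0 0 0; 1 0 0 0 0 0 0; 1 0 0 -30 0 0 0; 1 0 0 -40 0 0 0; 1 0 0 -40 0 0 0; 1 0 -40 0 0 0 0.11; 1 0 0 0 0 0 0",
)

```text
time_s: 10.35
position: [0.6285, 0.1955, 0.1588]
tool_rot: [[-0.907, 0.422, 0.004], [0.422, 0.907, -0.001], [-0.004, 0.001, -1.0]]
ft_force: [-0.3, -1.4, -1.3]
grip_width: 0.0851
gripper_force: 0.0
```

```bash
cat > tins.py <<'E'
from meas import *
p,W=cloud("top");im=p["img"].astype(int)
x,y,z=W[...,0],W[...,1],W[...,2]
sat=im.max(-1)-im.min(-1)
t=((p["depth"]>0)&(z>.042)&(z<.056)&(x>.2)&(x<.75)&(y>-.55)&(y<.3)&(im.min(-1)>90)&(sat<45)).astype(np.uint8)
n,l,s,_=cv2.connectedComponentsWithStats(t)
for i in range(1,n):
    if s[i,4]>60:
        q=W[l==i];print("tin",s[i,4],q.mean(0),cv2.minEnclosingCircle(q[:,:2].astype(np.float32)))
E
python3 tins.py; python3 plan.py .4345 .060 .08 26 1 40
```

```text
tin 462 [0.61373482 0.01518358 0.05039651] ((0.6145557761192322, 0.015109861269593239), 0.029302848502993584)
tin 446 [ 0.60371048 -0.08085823  0.05017851] ((0.603850245475769, -0.08053043484687805), 0.028819067403674126)
tin 453 [ 0.4436972  -0.05914003  0.04649493] ((0.4438377618789673, -0.05935187637805939), 0.02858406864106655)
tin 439 [0.43409163 0.06108974 0.04666072] ((0.43438196182250977, 0.06094158813357353), 0.028374547138810158)
10.4 [0.6283 0.1972 0.1572] [  7.1565  34.4187  59.0201  -0.03    86.4777 -58.1424] [-0.8771  0.9888 -0.2938] 0.08554916747891993
[[-0.9085  0.4179  0.0015]
 [ 0.4179  0.9085 -0.0003]
 [-0.0015  0.0003 -1.    ]]
yaw 155.30068631917717 rows 19 L 249.69529902658311
1 6.3 -10.8 4.1 0.0001 0 0.1188; 1 4.9 -11.5 4 0.0001 0 0.1188; 1 3.5 -12 4.1 0.0001 0 0.1188; 1 2.1 -12.3 4.1 0.0001 0 0.1188; 1 0.6 -12.5 4 0.0001 0 0.1188; 1 -0.9 -12.5 4.1 0.0001 0 0.1188; 1 -2.3 -12.3 4.1 0.0001 0 0.1188; 1 -3.8 -11.9 4 0.0001 0 0.1188
1 -5.2 -11.4 4.1 0.0001 0 0.1188; 1 -6.5 -10.7 4.1 0.0001 0 0.1188; 1 -7.7 -9.8 4 0.0001 0 0.1188; 1 -8.8 -8.9 4.1 0.0001 0 0.1188; 1 -9.8 -7.8 4 0.0001 0 0.1188; 1 -10.6 -6.5 4.1 0.0001 0 0.1188; 1 -11.3 -5.2 4 0.0001 0 0.1188; 1 -11.9 -3.9 4.1 0.0001 0 0.1188
1 -12.3 -2.4 4 0.0001 0 0.1188; 1 -12.4 -0.9 4.1 0.0001 0 0.1188; 1 -12.5 0.5 4 0.0001 0 0.1188
```

```bash
python3 plan.py .434 .061 .08 84 1 40
```

```text
10.4 [0.6283 0.1972 0.1572] [  7.1565  34.4187  59.0201  -0.03    86.4777 -58.1424] [-0.8771  0.9888 -0.2938] 0.08554916747891993
[[-0.9085  0.4179  0.0015]
 [ 0.4179  0.9085 -0.0003]
 [-0.0015  0.0003 -1.    ]]
yaw 155.30068631917717 rows 11 L 249.53658245711122
1 10.9 -18.6 7 0.0001 0.0001 0.1131; 1 8.7 -19.7 7 0.0001 0.0001 0.1131; 1 6.4 -20.6 7 0.0001 0.0001 0.1131; 1 4.1 -21.2 7 0.0001 0.0001 0.1131; 1 1.6 -21.5 7 0.0001 0.0001 0.1131; 1 -0.8 -21.6 7 0.0001 0.0001 0.1131; 1 -3.2 -21.3 7 0.0001 0.0001 0.1131; 1 -5.6 -20.8 7 0.0001 0.0001 0.1131
1 -7.9 -20.1 7 0.0001 0.0001 0.1131; 1 -10.2 -19.1 7 0.0001 0.0001 0.1131; 1 -12.2 -17.8 7.1 0.0001 0.0001 0.1131
```

Call:
servo_tool(
  deltas="1 10.9 -18.6 7 0 0 0.1131; 1 8.7 -19.7 7 0 0 0.1131; 1 6.4 -20.6 7 0 0 0.1131; 1 4.1 -21.2 7 0 0 0.1131; 1 1.6 -21.5 7 0 0 0.1131; 1 -0.8 -21.6 7 0 0 0.1131; 1 -3.2 -21.3 7 0 0 0.1131; 1 -5.6 -20.8 7 0 0 0.1131",
)

```text
time_s: 11.07
position: [0.4866, 0.0997, 0.0992]
tool_rot: [[-0.232, 0.973, -0.001], [0.973, 0.232, 0.0], [0.0, -0.001, -1.0]]
ft_force: [0.6, -0.7, 0.3]
grip_width: 0.0855
gripper_force: 0.0
```

Call:
servo_tool(
  deltas="1 -7.9 -20.1 7 0 0 0.1131; 1 -10.2 -19.1 7 0 0 0.1131; 1 -12.2 -17.8 7.1 0 0 0.1131; 1 0 0 20 0 0 0; 1 0 0 0 0 0 0; 1 0 0 0 0 0 0; 1 0 0 0 0 0 0",
)

```text
time_s: 11.65
position: [0.4353, 0.0627, 0.0593]
tool_rot: [[0.1, 0.995, 0.001], [0.995, -0.1, -0.0], [0.0, 0.001, -1.0]]
ft_force: [-0.7, -0.1, -0.3]
grip_width: 0.0859
gripper_force: 0.0
```

```bash
python3 plan.py .434 .061 -.026 84 1 20; python3 tins.py
```

```text
11.65 [0.4353 0.0627 0.0593] [ -7.2955  20.7054 103.1946   0.0029  56.0661  -1.5768] [-0.6926 -0.1359 -0.2797] 0.08585371556377853
[[ 0.0997  0.995   0.0006]
 [ 0.995  -0.0997 -0.    ]
 [ 0.      0.0006 -1.    ]]
yaw 84.27971701391971 rows 5 L 85.28864468589293
1 -0.4 -0.2 17.1 0.0001 -0 0.001; 1 -0.4 -0.2 17 0.0001 -0 0.001; 1 -0.4 -0.2 17.1 0.0001 -0 0.001; 1 -0.3 -0.3 17 0.0001 -0 0.001; 1 -0.4 -0.2 17.1 0.0001 -0 0.001
tin 461 [0.61389292 0.015123   0.0503619 ] ((0.6145543456077576, 0.015410222113132477), 0.02879047393798828)
tin 456 [ 0.60355586 -0.08060338  0.0503397 ] ((0.6035280227661133, -0.08060479164123535), 0.028616201132535934)
tin 445 [ 0.44339012 -0.05903339  0.04662279] ((0.4434177875518799, -0.05952310562133789), 0.028673892840743065)
```

```bash
cat > tip.py <<'E'
from meas import *
s=env.observe();P=s["position"]
for c in("scene","top"):
    p,W=cloud(c);m=(p["depth"]>0)&(abs(W[...,0]-P[0])<.07)&(abs(W[...,1]-P[1])<.03)&(W[...,2]>.055)&(W[...,2]<P[2]+.2)
    v=np.sort(W[m][:,2]);print(c,P,len(v),v[[3,10]] if len(v)>10 else v)
    for a in np.arange(v[0],v[0]+.03,.01):
        k=m&(W[...,2]>=a)&(W[...,2]<a+.01);print(a,k.sum(),W[k].mean(0) if k.any() else "")
E
python3 tip.py
```

```text
scene [0.43534395 0.06275916 0.05939141] 1254 [0.10960397 0.11261828]
0.10485998327457313 20 [0.4156211  0.06568024 0.11174468]
0.11485998327457313 49 [0.43008482 0.06712742 0.12002228]
0.12485998327457312 47 [0.43697419 0.06608672 0.12969966]
top [0.43534395 0.06275916 0.05939141] 86 [0.17292281 0.17666932]
0.16033711946154838 1 [0.50246434 0.04429642 0.16033712]
0.1703371194615484 21 [0.40220742 0.06291582 0.17643424]
0.1803371194615484 2 [0.40064666 0.06963655 0.18281947]
```

Tips show at 0.110, matching the 38 mm offset. I descend and grip.

Call:
servo_tool(
  deltas="1 -0.4 -0.2 17.1 0 0 0; 1 -0.4 -0.2 17 0 0 0; 1 -0.4 -0.2 17.1 0 0 0; 1 -0.3 -0.3 17 0 0 0; 1 -0.4 -0.2 17.1 0 0 0; 1 0 0 0 0 0 0; 0 0 0 0 0 0 0; 0 0 0 0 0 0 0",
  newtons=35,
)

```text
time_s: 12.47
position: [0.4338, 0.0607, -0.0256]
tool_rot: [[0.101, 0.995, 0.001], [0.995, -0.101, -0.0], [-0.0, 0.001, -1.0]]
ft_force: [0.2, 0.7, 0.5]
grip_width: 0.0642
gripper_force: 0.0
```

Call:
servo_tool(
  deltas="0 0 0 0 0 0 0; 0 0 0 0 0 0 0; 0 0 0 0 0 0 0",
)

```text
time_s: 12.72
position: [0.4342, 0.0607, -0.0252]
tool_rot: [[0.101, 0.995, 0.003], [0.995, -0.101, -0.0], [-0.0, 0.003, -1.0]]
ft_force: [-0.7, 0.7, 8.0]
grip_width: 0.0552
gripper_force: 37.2
```

Call:
servo_tool(
  deltas="0 0 0 -20 0 0 0; 0 0 0 -20 0 0 0; 0 0 0 -20 0 0 0; 0 0 0 -20 0 0 0; 0 0 0 0 0 0 0; 0 0 0 0 0 0 0; 0 0 0 0 0 0 0; 0 0 0 0 0 0 0",
)

```text
time_s: 13.38
position: [0.4323, 0.0608, 0.0524]
tool_rot: [[0.101, 0.995, -0.002], [0.995, -0.101, 0.0], [0.0, -0.002, -1.0]]
ft_force: [-0.2, 0.5, -4.2]
grip_width: 0.0554
gripper_force: 40.3
```

```bash
cat > weigh.py <<'E'
from h import *
f=[]
for i in range(6):
    f.append(env.observe()["ft_force"]);env.get_image("top")
f=np.array(f);print("force",f.mean(0),f.std(0),env.observe()["grip_width"],"time",env.observe()["time_s"])
E
python3 weigh.py;python3 plan.py .4915 -.385 .075 84 0; python3 plan.py .622 .092 .075 84 0
```

```text
force [ 0.04732296 -0.10556916 -4.01888281] [0.32321723 0.55154732 0.46027423] 0.054889266899476125 time 13.6833
13.6833 [0.433  0.0607 0.0532] [ -7.6092  21.1108 103.9645   0.0007  54.968   -1.8034] [ 0.5767  0.4608 -5.1623] 0.054889266899476125
[[ 0.1012  0.9949 -0.0007]
 [ 0.9949 -0.1012  0.0001]
 [ 0.     -0.0008 -1.    ]]
yaw 84.1938579852386 rows 12 L 450.0585097597738
0 -36.5 8.6 -1.8 -0.0001 -0 0.0003; 0 -36.5 8.6 -1.8 -0.0001 -0 0.0003; 0 -36.4 8.6 -1.8 -0.0001 -0 0.0003; 0 -36.4 8.6 -1.8 -0.0001 -0 0.0003; 0 -36.4 8.7 -1.8 -0.0001 -0 0.0003; 0 -36.5 8.7 -1.8 -0.0001 -0 0.0003; 0 -36.4 8.7 -1.8 -0.0001 -0 0.0003; 0 -36.5 8.7 -1.9 -0.0001 -0 0.0003
0 -36.4 8.7 -1.8 -0.0001 -0 0.0003; 0 -36.4 8.7 -1.9 -0.0001 -0 0.0003; 0 -36.5 8.7 -1.8 -0.0001 -0 0.0003; 0 -36.4 8.7 -1.9 -0.0001 -0 0.0003
13.6833 [0.433  0.0607 0.0532] [ -7.6092  21.1108 103.9645   0.0007  54.968   -1.8034] [ 0.5767  0.4608 -5.1623] 0.054889266899476125
[[ 0.1012  0.9949 -0.0007]
 [ 0.9949 -0.1012  0.0001]
 [ 0.     -0.0008 -1.    ]]
yaw 84.1938579852386 rows 5 L 192.82934990599165
0 10.1 37 -4.4 -0.0002 -0 0.0007; 0 10.1 37 -4.4 -0.0002 -0 0.0007; 0 10.1 36.9 -4.4 -0.0002 -0 0.0007; 0 10.1 37 -4.4 -0.0002 -0 0.0007; 0 10.1 36.9 -4.3 -0.0002 -0 0.0007
```

```bash
sed -i 's/range(6)/range(14)/' weigh.py; python3 weigh.py
```

```text
force [ 0.08578538 -0.0850597  -4.29464268] [0.55824657 0.441677   0.578371  ] 0.05499180482462944 time 14.3833
```

Call:
servo_tool(
  deltas="0 12 36.8 0 0 0 0; 0 12 36.8 0 0 0 0; 0 12 36.8 0 0 0 0; 0 12 36.8 0 0 0 0; 0 12.4 36.8 0 0 0 0; 0 0 0 0 0 0 0; 0 0 0 0 0 0 0; 0 0 0 0 0 0 0",
)

```text
time_s: 15.05
position: [0.6213, 0.1022, 0.0527]
tool_rot: [[0.101, 0.995, -0.002], [0.995, -0.101, -0.0], [-0.0, -0.002, -1.0]]
ft_force: [-0.8, -0.2, -3.3]
grip_width: 0.0555
gripper_force: 40.3
```

```bash
python3 plan.py .6245 .103 -.018 84 0 12
```

```text
15.05 [0.6213 0.1022 0.0527] [-1.4132 36.9767 72.5526 -0.004  70.6005  4.3819] [-0.833  -0.1505 -3.3162] 0.05546822424764885
[[ 0.1009  0.9949 -0.0023]
 [ 0.9949 -0.1009 -0.    ]
 [-0.0002 -0.0023 -1.    ]]
yaw 84.20627110727327 rows 6 L 70.8136474868615
0 0.2 0.5 11.8 -0.0004 0 0.0006; 0 0.2 0.5 11.8 -0.0004 0 0.0006; 0 0.2 0.6 11.8 -0.0004 0 0.0006; 0 0.2 0.5 11.8 -0.0004 0 0.0006; 0 0.2 0.5 11.8 -0.0004 0 0.0006; 0 0.2 0.6 11.7 -0.0004 0 0.0006
```

Call:
servo_tool(
  deltas="0 0.2 0.5 11.8 0 0 0; 0 0.2 0.5 11.8 0 0 0; 0 0.2 0.5 11.8 0 0 0; 0 0.2 0.5 11.8 0 0 0; 0 0.2 0.5 11.8 0 0 0; 0 0.2 0.5 11.7 0 0 0; 0 0 0 0 0 0 0; 0 0 0 0 0 0 0",
)

```text
time_s: 15.72
position: [0.6251, 0.1031, -0.018]
tool_rot: [[0.101, 0.995, -0.001], [0.995, -0.101, -0.0], [-0.0, -0.001, -1.0]]
ft_force: [1.2, -1.1, -4.0]
grip_width: 0.0552
gripper_force: 40.3
```

Call:
servo_tool(
  deltas="1 0 0 0 0 0 0; 1 0 0 0 0 0 0; 1 0 0 0 0 0 0; 1 0 0 -10 0 0 0; 1 0 0 -30 0 0 0; 1 0 0 -40 0 0 0; 1 0 0 -10 0 0 0; 1 0 0 0 0 0 0",
)

```text
time_s: 16.38
position: [0.6275, 0.1031, 0.0779]
tool_rot: [[0.101, 0.995, 0.009], [0.995, -0.101, -0.0], [0.001, 0.009, -1.0]]
ft_force: [0.5, -0.3, -0.1]
grip_width: 0.0855
gripper_force: 0.0
```

```bash
python3 weigh.py; python3 tins.py; python3 plan.py .6139 .0151 .06 84 1 40
```

```text
force [-0.09491421  0.07467621  0.03035247] [0.40643645 0.65087559 0.60046454] 0.0852208729210299 time 17.0833
tin 452 [0.61406299 0.01536858 0.0503804 ] ((0.6140429377555847, 0.015470256097614765), 0.02890445664525032)
tin 451 [ 0.60342155 -0.08069387  0.05030786] ((0.6040316224098206, -0.08031407743692398), 0.02903684787452221)
tin 453 [ 0.44375421 -0.05949063  0.0465177 ] ((0.4439995288848877, -0.0592716783285141), 0.028486132621765137)
17.1333 [0.6254 0.1031 0.0728] [-1.3263 36.0836 70.5826  0.0007 73.3353  4.4799] [-0.2234 -0.2581  0.1267] 0.08503589680611942
[[ 0.1012  0.9949 -0.    ]
 [ 0.9949 -0.1012  0.    ]
 [ 0.     -0.     -1.    ]]
yaw 84.1935686393766 rows 3 L 89.62004062811586
1 -29.6 -0.8 4.3 -0 -0 0.0011; 1 -29.5 -0.8 4.2 -0 -0 0.0011; 1 -29.6 -0.8 4.3 -0 -0 0.0011
```

Call:
servo_tool(
  deltas="1 -29.6 -1 4 0 0 0; 1 -29.5 -1 4 0 0 0; 1 -29.1 -1 4 0 0 0; 1 0 0 0 0 0 0; 1 0 0 20 0 0 0; 1 0 0 20 0 0 0; 1 0 0 0 0 0 0; 1 0 0 0 0 0 0",
)

```text
time_s: 17.8
position: [0.6132, 0.016, 0.0205]
tool_rot: [[0.101, 0.995, -0.002], [0.995, -0.101, 0.0], [0.0, -0.002, -1.0]]
ft_force: [-0.5, 0.1, -0.3]
grip_width: 0.0854
gripper_force: 0.0
```

```bash
python3 plan.py .614 .0154 -.020 84 1 15
```

```text
17.8 [0.6132 0.016  0.0205] [-9.5535 37.7318 77.402   0.006  64.9589 -3.7585] [-0.516   0.1338 -0.2533] 0.08542570941104143
[[ 0.101   0.9949 -0.0016]
 [ 0.9949 -0.101   0.0004]
 [ 0.0002 -0.0016 -1.    ]]
yaw 84.20245777589784 rows 3 L 40.55166660564295
1 -0.2 0.3 13.5 -0.0005 -0.0001 0.0012; 1 -0.1 0.3 13.5 -0.0005 -0.0001 0.0012; 1 -0.2 0.3 13.5 -0.0005 -0.0001 0.0012
```

Call:
servo_tool(
  deltas="1 0 0.3 13.5 0 0 0; 1 0 0.3 13.5 0 0 0; 1 0 0.3 13.5 0 0 0; 1 0 0 0 0 0 0; 0 0 0 0 0 0 0; 0 0 0 0 0 0 0; 0 0 0 0 0 0 0; 0 0 0 0 0 0 0",
)

```text
time_s: 18.47
position: [0.6153, 0.0155, -0.0179]
tool_rot: [[0.101, 0.995, 0.003], [0.995, -0.101, -0.0], [-0.0, 0.003, -1.0]]
ft_force: [-0.6, 0.8, 6.1]
grip_width: 0.0552
gripper_force: 36.9
```

Call:
servo_tool(
  deltas="0 0 0 0 0 0 0; 0 0 0 -20 0 0 0; 0 0 0 -25 0 0 0; 0 0 0 -25 0 0 0; 0 0 0 -10 0 0 0; 0 0 0 0 0 0 0; 0 0 0 0 0 0 0; 0 0 0 0 0 0 0",
)

```text
time_s: 19.13
position: [0.6135, 0.0157, 0.0588]
tool_rot: [[0.101, 0.995, -0.003], [0.995, -0.101, 0.0], [0.0, -0.003, -1.0]]
ft_force: [0.8, 1.0, -1.6]
grip_width: 0.0556
gripper_force: 37.5
```

```bash
python3 weigh.py; python3 plan.py .46 -.34 .075 84 0
```

```text
force [-0.07704386  0.11756329 -0.87364489] [0.48801095 0.5426788  0.46085115] 0.055146521649968916 time 19.8333
19.8333 [0.6144 0.0155 0.0604] [-9.574  35.1189 74.9205  0.0001 69.9565 -3.7706] [ 0.5369  0.057  -1.6528] 0.055146521649968916
[[ 0.1011  0.9949  0.0001]
 [ 0.9949 -0.1011 -0.    ]
 [-0.      0.0001 -1.    ]]
yaw 84.19655464103016 rows 10 L 387.88713560830246
0 -36.9 -11.8 -1.5 0 0 0.0003; 0 -36.9 -11.8 -1.5 0 0 0.0003; 0 -36.9 -11.7 -1.5 0 0 0.0003; 0 -37 -11.7 -1.5 0 0 0.0003; 0 -37 -11.7 -1.4 0 0 0.0003; 0 -36.9 -11.7 -1.5 0 0 0.0003; 0 -37 -11.7 -1.4 0 0 0.0003; 0 -37 -11.7 -1.5 0 0 0.0003
0 -36.9 -11.7 -1.4 0 0 0.0003; 0 -37 -11.7 -1.5 0 0 0.0003
```

Call:
servo_tool(
  deltas="0 -36.9 -9.3 0 0 0 0; 0 -36.9 -9.3 0 0 0 0; 0 -36.9 -9.3 0 0 0 0; 0 -36.9 -9.3 0 0 0 0; 0 -36.9 -9.3 0 0 0 0; 0 -36.9 -9.3 0 0 0 0; 0 -36.9 -9.3 0 0 0 0; 0 -36.9 -9.3 0 0 0 0",
)

```text
time_s: 20.5
position: [0.5097, -0.2723, 0.0605]
tool_rot: [[0.101, 0.995, 0.0], [0.995, -0.101, -0.0], [-0.0, 0.0, -1.0]]
ft_force: [1.2, -1.0, -1.1]
grip_width: 0.0551
gripper_force: 37.6
```

Call:
servo_tool(
  deltas="0 -36.9 -9.3 0 0 0 0; 0 -25 -9.3 0 0 0 0; 0 0 0 0 0 0 0; 0 0 0 20 0 0 0; 0 0 0 20 0 0 0; 0 0 0 0 0 0 0; 0 0 0 0 0 0 0; 0 0 0 0 0 0 0",
)

```text
time_s: 21.17
position: [0.4864, -0.3304, 0.0214]
tool_rot: [[0.101, 0.995, 0.001], [0.995, -0.101, -0.001], [-0.001, 0.001, -1.0]]
ft_force: [0.3, 0.8, -1.3]
grip_width: 0.0552
gripper_force: 37.6
```

```bash
python3 plan.py .487 -.335 -.017 84 0 10; python3 tins.py
```

```text
21.1667 [ 0.4864 -0.3304  0.0214] [-45.7129  35.5591  81.9941   0.0019  62.367  -39.945 ] [ 0.3391  0.7796 -1.2732] 0.0551707209671002
[[ 0.1005  0.9949  0.001 ]
 [ 0.9949 -0.1005 -0.001 ]
 [-0.0009  0.0011 -1.    ]]
yaw 84.23124279911173 rows 4 L 38.63545340044356
0 -1.1 0.3 9.6 0.0003 0.0002 0.001; 0 -1.1 0.2 9.6 0.0003 0.0002 0.001; 0 -1.2 0.3 9.6 0.0003 0.0002 0.001; 0 -1.1 0.2 9.6 0.0003 0.0002 0.001
tin 456 [0.62460668 0.10305912 0.05019536] ((0.6250185966491699, 0.10307715088129044), 0.029014166444540024)
tin 445 [ 0.60409838 -0.08091427  0.05014207] ((0.6045592427253723, -0.08071503043174744), 0.028279146179556847)
```

Call:
servo_tool(
  deltas="0 -1.1 0.3 9.6 0 0 0; 0 -1.1 0.3 9.6 0 0 0; 0 -1.1 0.3 9.6 0 0 0; 0 -1.1 0.3 9.8 0 0 0; 0 0 0 0 0 0 0; 0 0 0 0 0 0 0; 1 0 0 0 0 0 0; 1 0 0 0 0 0 0",
)

```text
time_s: 21.88
position: [0.4865, -0.3349, -0.0185]
tool_rot: [[0.101, 0.995, -0.0], [0.995, -0.101, 0.0], [0.0, -0.0, -1.0]]
ft_force: [0.8, 0.6, -0.4]
grip_width: 0.0772
gripper_force: 0.0
```

Call:
servo_tool(
  deltas="1 0 0 0 0 0 0; 1 0 0 0 0 0 0; 1 0 0 -15 0 0 0; 1 0 0 -35 0 0 0; 1 0 0 -35 0 0 0; 1 30 0 0 0 0 0; 1 40 0 0 0 0 0; 1 40 0 0 0 0 0",
)

```text
time_s: 22.55
position: [0.4976, -0.2248, 0.0673]
tool_rot: [[0.103, 0.995, 0.001], [0.995, -0.103, -0.001], [-0.001, 0.001, -1.0]]
ft_force: [1.1, -0.4, 0.3]
grip_width: 0.0855
gripper_force: 0.0
```

```bash
python3 tins.py; python3 plan.py .6038 -.0808 .06 84 1 40
```

```text
tin 445 [0.62500409 0.10346667 0.05034908] ((0.6252045035362244, 0.10383789241313934), 0.02860199101269245)
tin 443 [ 0.60412634 -0.08091036  0.05036624] ((0.6046146750450134, -0.08106669783592224), 0.02864835597574711)
tin 449 [ 0.44385395 -0.05925418  0.04674224] ((0.4442180395126343, -0.0593705028295517), 0.02856239303946495)
22.6 [ 0.4972 -0.2173  0.067 ] [-36.1765  28.5851  86.6391   0.1337  64.9402 -30.5896] [0.0513 7.3303 0.1696] 0.08578582594412985
[[ 0.0983  0.9952 -0.0011]
 [ 0.9951 -0.0983  0.0034]
 [ 0.0033 -0.0014 -1.    ]]
yaw 84.35613974679912 rows 5 L 173.29498904310697
1 29.3 18.5 1.5 -0.0003 -0.0007 0.0012; 1 29.3 18.5 1.4 -0.0003 -0.0007 0.0012; 1 29.3 18.5 1.4 -0.0003 -0.0007 0.0012; 1 29.3 18.4 1.4 -0.0003 -0.0007 0.0012; 1 29.3 18.4 1.5 -0.0003 -0.0007 0.0012
```

Call:
servo_tool(
  deltas="1 30 18.4 0 0 0 0; 1 30 18.4 0 0 0 0; 1 30 18.4 0 0 0 0; 1 30 18.4 0 0 0 0; 1 30 18.4 0 0 0 0; 1 0 0 20 0 0 0; 1 0 0 20 0 0 0; 1 0 0 0 0 0 0",
)

```text
time_s: 23.27
position: [0.6026, -0.0842, 0.0233]
tool_rot: [[0.1, 0.995, -0.006], [0.995, -0.1, 0.002], [0.001, -0.006, -1.0]]
ft_force: [-0.9, -0.8, -0.7]
grip_width: 0.0852
gripper_force: 0.0
```

```bash
python3 -c "
from h import env
[env.get_image('top') for i in range(3)]"; python3 plan.py .604 -.0809 -.020 84 1 20
```

```text
23.4167 [ 0.6047 -0.0859  0.0276] [-19.1778  36.9513  77.6279   0.0012  65.3646 -13.3521] [ 0.3376 -0.6706 -0.0783] 0.08566760203927769
[[ 0.1015  0.9948  0.0009]
 [ 0.9948 -0.1015 -0.0003]
 [-0.0002  0.001  -1.    ]]
yaw 84.17375580282877 rows 3 L 47.90561149198351
1 1.6 -0.4 15.9 0.0003 0.0001 0.001; 1 1.7 -0.4 15.9 0.0003 0.0001 0.001; 1 1.6 -0.4 15.8 0.0003 0.0001 0.001
```

Call:
servo_tool(
  deltas="1 1.7 -0.4 15.9 0 0 0; 1 1.7 -0.4 15.9 0 0 0; 1 1.6 -0.4 15.6 0 0 0; 1 0 0 0 0 0 0; 0 0 0 0 0 0 0; 0 0 0 0 0 0 0; 0 0 0 0 0 0 0; 0 0 0 0 0 0 0",
)

```text
time_s: 24.08
position: [0.6046, -0.081, -0.0188]
tool_rot: [[0.101, 0.995, 0.003], [0.995, -0.101, -0.001], [-0.001, 0.003, -1.0]]
ft_force: [-1.4, 0.5, 6.8]
grip_width: 0.0552
gripper_force: 36.8
```

Call:
servo_tool(
  deltas="0 0 0 0 0 0 0; 0 0 0 -20 0 0 0; 0 0 0 -25 0 0 0; 0 0 0 -25 0 0 0; 0 0 0 -10 0 0 0; 0 0 0 0 0 0 0; 0 0 0 0 0 0 0; 0 0 0 0 0 0 0",
)

```text
time_s: 24.75
position: [0.6028, -0.0801, 0.0577]
tool_rot: [[0.101, 0.995, -0.003], [0.995, -0.101, 0.001], [0.001, -0.003, -1.0]]
ft_force: [0.0, 0.2, -3.2]
grip_width: 0.055
gripper_force: 38.3
```

```bash
python3 weigh.py; python3 plan.py .49 -.415 .06 84 0; python3 tins.py
```

```text
force [ 0.21843741 -0.07438717 -2.02629305] [0.54643473 0.49550354 0.49687689] 0.054772669378967194 time 25.45
25.45 [ 0.6036 -0.0804  0.0593] [-18.7105  34.6923  75.9933   0.001   69.3137 -12.9059] [ 0.1714 -0.2504 -2.5134] 0.054772669378967194
[[ 0.1011  0.9949  0.    ]
 [ 0.9949 -0.1011  0.    ]
 [ 0.      0.     -1.    ]]
yaw 84.19497926502383 rows 9 L 353.38755191529395
0 -38.3 -8.8 -0.1 0 -0 0.0004; 0 -38.3 -8.8 -0.1 0 -0 0.0004; 0 -38.3 -8.8 -0.1 0 -0 0.0004; 0 -38.3 -8.7 -0.1 0 -0 0.0004; 0 -38.3 -8.7 -0.1 0 -0 0.0004; 0 -38.3 -8.7 -0 0 -0 0.0004; 0 -38.2 -8.7 -0.1 0 -0 0.0004; 0 -38.3 -8.7 -0 0 -0 0.0004
0 -38.2 -8.7 -0.1 0 -0 0.0004
tin 455 [0.62446136 0.10303579 0.05029252] ((0.6247698068618774, 0.10407399386167526), 0.02909209579229355)
tin 470 [ 0.48589157 -0.33394311  0.0498606 ] ((0.4860736131668091, -0.3340708315372467), 0.028884848579764366)
```

Call:
servo_tool(
  deltas="0 -38.3 -8.7 0 0 0 0; 0 -38.3 -8.7 0 0 0 0; 0 -38.3 -8.7 0 0 0 0; 0 -38.3 -8.7 0 0 0 0; 0 -38.3 -8.7 0 0 0 0; 0 -38.3 -8.7 0 0 0 0; 0 -38.3 -8.7 0 0 0 0; 0 -38.3 -8.7 0 0 0 0",
)

```text
time_s: 26.17
position: [0.5025, -0.38, 0.0595]
tool_rot: [[0.101, 0.995, 0.0], [0.995, -0.101, -0.0], [-0.0, 0.0, -1.0]]
ft_force: [1.8, -0.3, -1.8]
grip_width: 0.0551
gripper_force: 38.3
```

Call:
servo_tool(
  deltas="0 -38.2 -8.7 0 0 0 0; 0 0 0 0 0 0 0; 0 0 0 0 0 0 0; 0 0 0 20 0 0 0; 0 0 0 20 0 0 0; 0 0 0 0 0 0 0; 0 0 0 0 0 0 0; 0 0 0 0 0 0 0",
)

```text
time_s: 26.83
position: [0.4917, -0.415, 0.0205]
tool_rot: [[0.1, 0.995, 0.001], [0.995, -0.1, -0.001], [-0.001, 0.001, -1.0]]
ft_force: [0.3, 0.2, -1.9]
grip_width: 0.0551
gripper_force: 38.2
```

```bash
python3 plan.py .49 -.415 -.018 84 0 10
```

```text
26.8333 [ 0.4917 -0.415   0.0205] [-50.6909  40.1573  72.0561   0.006   67.7055 -44.9483] [ 0.2865  0.1807 -1.8507] 0.05510235122059707
[[ 0.1001  0.995   0.001 ]
 [ 0.995  -0.1001 -0.001 ]
 [-0.0009  0.0011 -1.    ]]
yaw 84.25502689487483 rows 4 L 38.55184945948243
0 -0 -0.4 9.6 0.0003 0.0002 0.0011; 0 -0 -0.4 9.6 0.0003 0.0002 0.0011; 0 -0.1 -0.5 9.7 0.0003 0.0002 0.0011; 0 -0 -0.4 9.6 0.0003 0.0002 0.0011
```

Call:
servo_tool(
  deltas="0 0 0 9.6 0 0 0; 0 0 0 9.6 0 0 0; 0 0 0 9.7 0 0 0; 0 0 0 9.7 0 0 0; 0 0 0 0 0 0 0; 0 0 0 0 0 0 0; 1 0 0 0 0 0 0; 1 0 0 0 0 0 0",
)

```text
time_s: 27.5
position: [0.491, -0.4154, -0.0193]
tool_rot: [[0.101, 0.995, 0.0], [0.995, -0.101, -0.0], [-0.0, 0.0, -1.0]]
ft_force: [-0.6, -0.1, -1.6]
grip_width: 0.0772
gripper_force: 0.0
```

Call:
servo_tool(
  deltas="1 0 0 0 0 0 0; 1 0 0 0 0 0 0; 1 0 0 -15 0 0 0; 1 0 0 -35 0 0 0; 1 0 0 -35 0 0 0; 1 36 -8 -5 0 0 0; 1 36 -8 0 0 0 0; 1 36 -8 0 0 0 0",
)

```text
time_s: 28.17
position: [0.4777, -0.3046, 0.0715]
tool_rot: [[0.102, 0.995, 0.001], [0.995, -0.102, -0.001], [-0.001, 0.002, -1.0]]
ft_force: [1.1, 0.6, -0.0]
grip_width: 0.0855
gripper_force: 0.0
```

Call:
servo_tool(
  deltas="1 36 -9 0 0 0 0; 1 36 -9 0 0 0 0; 1 36 -9 0 0 0 0; 1 36 -9 0 0 0 0; 1 36 -9 0 0 0 0; 1 36 -9 0 0 0 0; 1 10 0 0 0 0 0; 1 0 0 0 0 0 0",
)

```text
time_s: 28.83
position: [0.4469, -0.073, 0.0711]
tool_rot: [[0.098, 0.995, 0.0], [0.995, -0.098, 0.0], [0.0, 0.0, -1.0]]
ft_force: [-0.1, -0.5, 0.1]
grip_width: 0.0852
gripper_force: 0.0
```

```bash
python3 tins.py; python3 plan.py .4437 -.0593 .02 84 1 30
```

```text
tin 453 [0.62434681 0.10303905 0.0505335 ] ((0.6251940131187439, 0.10314077883958817), 0.028845788910984993)
tin 467 [ 0.48983519 -0.41389922  0.05002193] ((0.4900394678115845, -0.4144038259983063), 0.02877555415034294)
tin 468 [ 0.48613536 -0.33413141  0.04966889] ((0.48593705892562866, -0.33472710847854614), 0.02939823642373085)
28.8833 [ 0.4475 -0.0747  0.0711] [-24.4818  20.7612 100.2754  -0.0109  58.8953 -18.8007] [-0.1946 -0.2134 -0.4578] 0.08546553755268897
[[ 0.0989  0.9951  0.001 ]
 [ 0.9951 -0.0989 -0.0006]
 [-0.0005  0.0011 -1.    ]]
yaw 84.3245012980473 rows 2 L 53.5070749412159
1 7.5 -2.7 25.5 0.0005 0.0003 0.0028; 1 7.5 -2.7 25.6 0.0005 0.0003 0.0028
```

Run:
```python
from meas import *
p,W=cloud("scene")
for d in env.spot_in("tin_a",p): print(round(d["conf"],2),np.round(d["bbox"]),xyz(p,[d["bbox"][0],d["bbox"][1]-5]))
for d in env.spot_point("tin_a",p): print(round(d["conf"],2),d["uv"],xyz(p,d["uv"],0))
```

```text
0.95 [318. 229.  25.  34.] [ 0.44638376 -0.06305877  0.04620377]
0.63 [208. 157.  26.  26.] [ 0.48665029 -0.41146797  0.05085261]
0.58 [313. 331.  28.  38.] [0.62826762 0.10092808 0.04964326]
0.58 [227. 174.  31.  31.] [ 0.48771006 -0.33319433  0.05011184]
0.57 [308. 199.  18.  21.] [ 0.47499159 -0.06007312  0.1847425 ]
0.96 [228.6, 182.2] [ 4.91052922e-01 -3.38096900e-01 -1.11022302e-16]
0.89 [364.9, 228.5] [0.3577323  0.00290333 0.        ]
0.87 [208.9, 162.1] [ 0.48363294 -0.42743023  0.        ]
0.84 [315.3, 333.6] [0.62349043 0.10206747 0.        ]
0.81 [314.5, 232.1] [ 0.44734158 -0.07547017  0.        ]
0.57 [305.1, 199.3] [ 0.39498968 -0.16014863  0.        ]
0.53 [217.3, 170.8] [ 4.87127158e-01 -3.88323797e-01 -1.11022302e-16]
```

Unmoved. I descend onto it.

Call:
servo_tool(
  deltas="1 7.7 -2.4 0 0 0 0.002; 1 7.6 -2.4 20 0 0 0.002; 1 0 0 20 0 0 0; 1 0 0 20 0 0 0; 1 0 0 0 0 0 0; 1 0 0 0 0 0 0; 1 0 0 0 0 0 0",
)

```text
time_s: 29.62
position: [0.4443, -0.0599, 0.0115]
tool_rot: [[0.106, 0.994, 0.001], [0.994, -0.106, -0.0], [-0.0, 0.001, -1.0]]
ft_force: [0.6, 0.1, -0.3]
grip_width: 0.0857
gripper_force: 0.0
```

```bash
python3 plan.py .4437 -.0593 -.025 84 1 20
```

```text
29.6167 [ 0.4443 -0.0599  0.0115] [-22.8656  26.1284 105.1163   0.0014  48.6979 -16.7927] [ 0.6154  0.0826 -0.2626] 0.08566868251021373
[[ 0.1058  0.9944  0.0009]
 [ 0.9944 -0.1058 -0.0004]
 [-0.0003  0.001  -1.    ]]
yaw 83.92615117198325 rows 2 L 36.50394196596688
1 0.2 -0.4 18.2 0.0005 0.0001 -0.0006; 1 0.3 -0.3 18.3 0.0005 0.0001 -0.0006
```

Call:
servo_tool(
  deltas="1 0 -0.4 18.2 0 0 0; 1 0 -0.3 18.3 0 0 0; 1 0 0 0 0 0 0; 0 0 0 0 0 0 0; 0 0 0 0 0 0 0; 0 0 0 0 0 0 0; 0 0 0 0 0 0 0; 0 0 0 0 0 0 0",
)

```text
time_s: 30.28
position: [0.444, -0.0597, -0.0244]
tool_rot: [[0.105, 0.994, 0.002], [0.994, -0.105, -0.001], [-0.001, 0.003, -1.0]]
ft_force: [0.4, 0.1, 6.2]
grip_width: 0.0553
gripper_force: 36.0
```

Call:
servo_tool(
  deltas="0 0 0 -20 0 0 0; 0 0 0 -25 0 0 0; 0 0 0 -25 0 0 0; 0 0 0 -15 0 0 0; 0 0 0 0 0 0 0; 0 0 0 0 0 0 0; 0 0 0 0 0 0 0",
)

```text
time_s: 30.87
position: [0.4426, -0.0591, 0.0586]
tool_rot: [[0.105, 0.994, -0.001], [0.994, -0.105, 0.0], [0.0, -0.001, -1.0]]
ft_force: [1.0, 1.0, -2.5]
grip_width: 0.0558
gripper_force: 38.7
```

```bash
python3 weigh.py; python3 plan.py .606 -.08 .06 84 0; python3 plan.py .55 -.375 .06 84 0; python3 tins.py
```

```text
force [ 0.0926377  -0.13383845 -2.26664745] [0.48066474 0.48410687 0.66393436] 0.0550246310564927 time 31.5667
31.5667 [ 0.4432 -0.0593  0.0592] [-22.8635  21.3191 102.0876   0.0007  56.5928 -16.8303] [ 0.3845  0.0476 -3.5903] 0.0550246310564927
[[ 0.1051  0.9945  0.    ]
 [ 0.9945 -0.1051  0.    ]
 [ 0.      0.     -1.    ]]
yaw 83.96641971267945 rows 5 L 164.1418080599563
0 -0.7 32.8 -0.2 0 -0 -0.0001; 0 -0.7 32.8 -0.1 0 -0 -0.0001; 0 -0.7 32.8 -0.2 0 -0 -0.0001; 0 -0.7 32.9 -0.1 0 -0 -0.0001; 0 -0.7 32.8 -0.2 0 -0 -0.0001
31.5667 [ 0.4432 -0.0593  0.0592] [-22.8635  21.3191 102.0876   0.0007  56.5928 -16.8303] [ 0.3845  0.0476 -3.5903] 0.0550246310564927
[[ 0.1051  0.9945  0.    ]
 [ 0.9945 -0.1051  0.    ]
 [ 0.      0.     -1.    ]]
yaw 83.96641971267945 rows 9 L 333.24512709679254
0 -33.6 15.5 -0.1 0 -0 -0.0001; 0 -33.6 15.5 -0.1 0 -0 -0.0001; 0 -33.6 15.5 -0.1 0 -0 -0.0001; 0 -33.7 15.5 -0.1 0 -0 -0.0001; 0 -33.6 15.5 -0.1 0 -0 -0.0001; 0 -33.7 15.5 -0.1 0 -0 -0.0001; 0 -33.6 15.4 -0.1 0 -0 -0.0001; 0 -33.7 15.5 -0 0 -0 -0.0001
0 -33.6 15.4 -0.1 0 -0 -0.0001
tin 448 [0.62446765 0.10312288 0.05029663] ((0.6246170997619629, 0.10363638401031494), 0.028685783967375755)
tin 467 [ 0.48997213 -0.41398439  0.049796  ] ((0.4904648959636688, -0.4142591655254364), 0.029155269265174866)
tin 469 [ 0.48586295 -0.33399958  0.04994493] ((0.4851345717906952, -0.3344588875770569), 0.029523439705371857)
```

Call:
servo_tool(
  deltas="0 -33.5 17.1 0 0 0 0; 0 -33.5 17.1 0 0 0 0; 0 -33.5 17.1 0 0 0 0; 0 -33.5 17.1 0 0 0 0; 0 -33.5 17.1 0 0 0 0; 0 -33.5 17.1 0 0 0 0; 0 -33.5 17.1 0 0 0 0; 0 -33.5 17.1 0 0 0 0",
)

```text
time_s: 32.28
position: [0.5512, -0.3419, 0.059]
tool_rot: [[0.105, 0.994, -0.0], [0.994, -0.105, 0.0], [0.0, -0.0, -1.0]]
ft_force: [0.8, -0.1, -1.4]
grip_width: 0.0551
gripper_force: 38.7
```

Call:
servo_tool(
  deltas="0 -33.4 17.3 0 0 0 0; 0 0 0 0 0 0 0; 0 0 0 0 0 0 0; 0 0 0 20 0 0 0; 0 0 0 20 0 0 0; 0 0 0 0 0 0 0; 0 0 0 0 0 0 0; 0 0 0 0 0 0 0",
)

```text
time_s: 32.95
position: [0.5651, -0.375, 0.0205]
tool_rot: [[0.104, 0.995, 0.001], [0.995, -0.104, -0.001], [-0.001, 0.001, -1.0]]
ft_force: [0.5, 0.2, -1.8]
grip_width: 0.0547
gripper_force: 38.8
```

```bash
python3 plan.py .565 -.375 -.019 84 0 10
```

```text
32.95 [ 0.5651 -0.375   0.0205] [-43.5433  43.1962  65.3126   0.0044  71.4171 -37.5465] [ 0.466   0.1771 -1.7841] 0.054736105640489655
[[ 0.1045  0.9945  0.001 ]
 [ 0.9945 -0.1045 -0.0008]
 [-0.0007  0.0011 -1.    ]]
yaw 84.00183523327738 rows 4 L 39.51990459834621
0 0 -0 9.9 0.0003 0.0002 0; 0 -0 -0.1 9.9 0.0003 0.0002 0; 0 -0 -0 9.9 0.0003 0.0002 0; 0 -0 -0.1 9.8 0.0003 0.0002 0
```

Call:
servo_tool(
  deltas="0 0 0 9.9 0 0 0; 0 0 0 9.9 0 0 0; 0 0 0 9.9 0 0 0; 0 0 0 9.8 0 0 0; 0 0 0 0 0 0 0; 0 0 0 0 0 0 0; 1 0 0 0 0 0 0; 1 0 0 0 0 0 0",
)

```text
time_s: 33.62
position: [0.5648, -0.3754, -0.0203]
tool_rot: [[0.105, 0.994, 0.0], [0.994, -0.105, -0.0], [-0.0, 0.0, -1.0]]
ft_force: [0.0, 0.1, 0.3]
grip_width: 0.0774
gripper_force: 0.0
```

Call:
servo_tool(
  deltas="1 0 0 0 0 0 0; 1 0 0 0 0 0 0; 1 0 0 -15 0 0 0; 1 0 0 -35 0 0 0; 1 0 0 -40 0 0 0; 1 0 0 -30 0 0 0; 1 0 0 0 0 0 0; 1 0 0 0 0 0 0",
)

```text
time_s: 34.28
position: [0.5653, -0.3758, 0.1018]
tool_rot: [[0.105, 0.994, 0.003], [0.994, -0.105, -0.003], [-0.003, 0.003, -1.0]]
ft_force: [-1.0, -0.5, -0.0]
grip_width: 0.0855
gripper_force: 0.0
```

```bash
python3 tins.py;  python3 plan.py .6405 .238 .12 161.2 1 40
```

```text
tin 436 [0.62503717 0.10372703 0.05056633] ((0.6253718733787537, 0.10385531932115555), 0.02853030525147915)
34.3333 [ 0.5646 -0.3752  0.0998] [-43.5842  38.8693  60.0901   0.0016  81.0184 -37.5496] [-0.2603 -0.3741  0.1658] 0.08521417904118675
[[ 0.1051  0.9945  0.0003]
 [ 0.9945 -0.1051 -0.0002]
 [-0.0002  0.0003 -1.    ]]
yaw 83.96523675905082 rows 16 L 618.1764402079016
1 38.6 0.7 -1.3 0 0 -0.0843; 1 38.4 3.9 -1.3 0 0 -0.0843; 1 37.9 7.2 -1.3 0 0 -0.0843; 1 37.2 10.3 -1.3 0 0 -0.0843; 1 36.2 13.4 -1.3 0 0 -0.0843; 1 35 16.4 -1.3 0 0 -0.0843; 1 33.4 19.3 -1.3 0 0 -0.0843; 1 31.7 22.1 -1.2 0 0 -0.0843
1 29.7 24.7 -1.3 0 0 -0.0843; 1 27.6 27.1 -1.2 0 0 -0.0843; 1 25.2 29.3 -1.3 0 0 -0.0843; 1 22.6 31.3 -1.2 0 0 -0.0843; 1 19.9 33.1 -1.3 0 0 -0.0843; 1 17.1 34.6 -1.2 0 0 -0.0843; 1 14.1 36 -1.3 0 0 -0.0843; 1 10.9 37 -1.2 0 0 -0.0843
```

Call:
servo_tool(
  deltas="1 38.6 0.7 -1.3 0 0 -0.0843; 1 38.4 3.9 -1.3 0 0 -0.0843; 1 37.9 7.2 -1.3 0 0 -0.0843; 1 37.2 10.3 -1.3 0 0 -0.0843; 1 36.2 13.4 -1.3 0 0 -0.0843; 1 35 16.4 -1.3 0 0 -0.0843; 1 33.4 19.3 -1.3 0 0 -0.0843; 1 31.7 22.1 -1.3 0 0 -0.0843",
)

```text
time_s: 35.0
position: [0.6018, -0.0667, 0.1085]
tool_rot: [[-0.542, 0.84, -0.003], [0.84, 0.542, 0.001], [0.002, -0.002, -1.0]]
ft_force: [0.1, -0.1, 0.1]
grip_width: 0.0854
gripper_force: 0.0
```

Call:
servo_tool(
  deltas="1 29.7 24.7 -1.3 0 0 -0.0843; 1 27.6 27.1 -1.3 0 0 -0.0843; 1 25.2 29.3 -1.3 0 0 -0.0843; 1 22.6 31.3 -1.2 0 0 -0.0843; 1 19.9 33.1 -1.3 0 0 -0.0843; 1 17.1 34.6 -1.2 0 0 -0.0843; 1 14.1 36 -1.3 0 0 -0.0843; 1 10.9 37 -1.2 0 0 -0.0843",
)

```text
time_s: 35.67
position: [0.6398, 0.2398, 0.1183]
tool_rot: [[-0.948, 0.317, -0.003], [0.317, 0.948, -0.001], [0.003, -0.002, -1.0]]
ft_force: [1.4, -0.9, 0.4]
grip_width: 0.0858
gripper_force: 0.0
```

Call:
servo_tool(
  deltas="1 0 0 0 0 0 0; 1 0 0 0 0 0 0; 1 0 0 0 0 0 0",
)

```text
time_s: 35.92
position: [0.6401, 0.2374, 0.1186]
tool_rot: [[-0.947, 0.322, -0.003], [0.322, 0.947, -0.001], [0.002, -0.002, -1.0]]
ft_force: [0.2, -1.7, 0.6]
grip_width: 0.0859
gripper_force: 0.0
```

```bash
python3 tins.py;  python3 plan.py .6405 .238 .047 161.2 1 18
python3 - <<'E'
from meas import *
p,W=cloud("scene")
d=env.spot_point("bar_tip",p)[:2];print([xyz(p,e["uv"],.065) for e in d])
E
```

```text
tin 452 [0.62460417 0.10294526 0.05048905] ((0.6246854066848755, 0.10319063812494278), 0.028825877234339714)
tin 455 [ 0.56403241 -0.3742867   0.04969337] ((0.5644226670265198, -0.3745386302471161), 0.02862328104674816)
tin 464 [ 0.49016777 -0.41428455  0.04965962] ((0.49011510610580444, -0.4144320785999298), 0.028661055490374565)
tin 462 [ 0.48596728 -0.33426868  0.05001335] ((0.4859870374202728, -0.3348081707954407), 0.029013119637966156)
35.9667 [0.6403 0.2368 0.1191] [ 10.3907  38.5737  57.3773  -0.0178  84.1713 -60.7634] [0.3665 0.1419 1.2539] 0.0853516128674651
[[-0.9464  0.323  -0.002 ]
 [ 0.323   0.9464 -0.0007]
 [ 0.0017 -0.0013 -1.    ]]
yaw 161.1557814569338 rows 5 L 72.1042834184755
1 0 0.3 14.4 -0.0003 -0.0003 -0.0002; 1 0 0.3 14.4 -0.0003 -0.0003 -0.0002; 1 0 0.2 14.4 -0.0003 -0.0003 -0.0002; 1 0.1 0.2 14.4 -0.0003 -0.0003 -0.0002; 1 0 0.3 14.5 -0.0003 -0.0003 -0.0002
[array([0.97992479, 0.11922382, 0.065     ])]
```

Call:
servo_tool(
  deltas="1 0 0.2 14.4 0 0 0; 1 0 0.2 14.4 0 0 0; 1 0 0.2 14.4 0 0 0; 1 0 0.2 14.4 0 0 0; 1 0 0.2 14.4 0 0 0; 1 0 0 0 0 0 0; 0 0 0 0 0 0 0; 0 0 0 0 0 0 0",
  newtons=60,
)

```text
time_s: 36.73
position: [0.6415, 0.2383, 0.0493]
tool_rot: [[-0.947, 0.322, 0.001], [0.322, 0.947, 0.0], [-0.001, 0.001, -1.0]]
ft_force: [1.0, -0.4, -0.1]
grip_width: 0.0636
gripper_force: 0.0
```

Call:
servo_tool(
  deltas="0 0 0 0 0 0 0; 0 0 0 0 0 0 0; 0 0 0 0 0 0 0; 0 0 0 0 0 0 0; 0 0 0 0 0 0 0; 0 0 0 0 0 0 0",
)

```text
time_s: 37.23
position: [0.6408, 0.2379, 0.049]
tool_rot: [[-0.947, 0.322, -0.0], [0.322, 0.947, -0.002], [-0.0, -0.002, -1.0]]
ft_force: [-3.1, -6.2, 4.5]
grip_width: 0.0148
gripper_force: 59.6
```

Call:
servo_tool(
  deltas="0 0 0 0 0 0 0.11; 0 0 0 0 0 0 0.11; 0 0 0 0 0 0 0.11; 0 0 0 0 0 0 0.11; 0 0 0 0 0 0 0.11; 0 0 0 0 0 0 0.11; 0 0 0 0 0 0 0.11; 0 0 0 0 0 0 0.11",
)

```text
time_s: 37.9
position: [0.6402, 0.2373, 0.049]
tool_rot: [[-0.35, 0.937, -0.002], [0.937, 0.35, -0.003], [-0.002, -0.003, -1.0]]
ft_force: [-7.2, -8.1, 6.2]
grip_width: 0.0151
gripper_force: 59.9
```

Call:
servo_tool(
  deltas="0 0 0 0 0 0 0.11; 0 0 0 0 0 0 0.11; 0 0 0 0 0 0 0.11; 0 0 0 0 0 0 0.11; 0 0 0 0 0 0 0.05; 0 0 0 0 0 0 0; 0 0 0 0 0 0 0; 0 0 0 0 0 0 0",
)

```text
time_s: 38.57
position: [0.6398, 0.2372, 0.049]
tool_rot: [[0.125, 0.992, -0.003], [0.992, -0.125, -0.004], [-0.004, -0.002, -1.0]]
ft_force: [-8.6, -9.8, 6.7]
grip_width: 0.0148
gripper_force: 61.5
```

```bash
python3 - <<'E'
from meas import *
s=st();print(s["wrist_torque"])
p,W=cloud("scene")
d=env.spot_point("bar_tip",p)[:2];print([xyz(p,e["uv"],.065) for e in d])
E
python3 meas.py | grep bar
```

```text
38.5667 [0.6398 0.2372 0.049 ] [10.5007 42.033  62.5347 -0.1767 75.6149 17.6992] [-8.5709 -9.8305  6.6584] 0.014782555448279154
[[ 0.1245  0.9922 -0.0026]
 [ 0.9922 -0.1245 -0.0035]
 [-0.0038 -0.0021 -1.    ]]
[-1.2467  1.1192  1.0355]
[array([ 0.5974, -0.1234,  0.065 ])]Traceback (most recent call last):
  File "meas.py", line 12, in <module>
    g=r&(z>.09)&(z<.125);print(c,"grip",g.sum(),W[g].min(0),W[g].max(0),W[g].mean(0))
                                                ~~~~~~~~^^^
    return umr_minimum(a, axis, None, out, keepdims, initial, where)
ValueError: zero-size array to reduction operation minimum which has no identity
```

Bar shut at its stop. I release and retreat up and back towards the robot.

Call:
servo_tool(
  deltas="1 0 0 0 0 0 0; 1 0 0 0 0 0 0; 1 0 0 0 0 0 0; 1 0 0 0 0 0 0; 1 0 0 -30 0 0 0; 1 0 0 -40 0 0 0; 1 0 0 -40 0 0 0; 1 0 0 -20 0 0 0",
)

```text
time_s: 39.38
position: [0.6422, 0.2393, 0.1838]
tool_rot: [[0.126, 0.992, 0.007], [0.992, -0.126, 0.001], [0.002, 0.007, -1.0]]
ft_force: [-0.0, 0.2, 1.1]
grip_width: 0.0853
gripper_force: 0.0
```

Call:
servo_tool(
  deltas="1 0 -35 0 0 0 0; 1 0 -35 0 0 0 0; 1 0 -35 0 0 0 0; 1 0 -30 0 0 0 0; 1 0 0 0 0 0 0; 1 0 0 0 0 0 0; 1 0 0 0 0 0 0",
)

```text
time_s: 39.97
position: [0.5078, 0.256, 0.1785]
tool_rot: [[0.126, 0.992, 0.001], [0.992, -0.126, 0.0], [0.0, 0.001, -1.0]]
ft_force: [0.0, 0.1, 0.4]
grip_width: 0.0855
gripper_force: 0.0
```

```bash
python3 meas.py | egrep "bar|grip|top"; python3 tins.py; python3 look.py 9 | egrep "flange|spanner"
```

```text
top grip 201 [0.62855529 0.21448946 0.0903412 ] [0.64917079 0.26407755 0.11599641] [0.63764911 0.2388837  0.10670296]
bar 1299 [0.61638804 0.02653674 0.06923856] [0.10622148 0.9943425 ] -0.1275186027317648 0.1795237830851607 83.90245436941645
top 74 [0.64535334 0.10123691 0.05050538] ((0.6415601968765259, 0.10139758884906769), 0.022345714271068573)
top 163 [0.60797627 0.10450335 0.05012493] ((0.6151449680328369, 0.10456032305955887), 0.025782248005270958)
top 475 [ 0.39290299 -0.1543641   0.04618318] ((0.39319032430648804, -0.1545061320066452), 0.028546325862407684)
top 478 [3.49636247e-01 3.48729146e-04 4.64678048e-02] ((0.34975823760032654, 0.0005070282495580614), 0.02866859920322895)
top 135 [ 0.30702731 -0.17880034  0.04573182] ((0.30175572633743286, -0.1793031394481659), 0.025457780808210373)
scene grip 337 [0.63031739 0.21067663 0.09000398] [0.65073357 0.26171356 0.11296763] [0.64235421 0.23786196 0.10638129]
bar 1614 [0.61957967 0.03549929 0.0693366 ] [-0.10644923 -0.99431814] -0.13074164098336 0.17934688400305027 -96.11066942067326
top 109 [ 0.30885072 -0.17954251  0.0461902 
[... 556 characters left out ...]
(0.6411566734313965, 0.101282998919487), 0.022376392036676407)
tin 154 [0.60840943 0.10411464 0.05016726] ((0.6145063042640686, 0.10436205565929413), 0.025848396122455597)
tin 455 [ 0.56401409 -0.37432286  0.04988111] ((0.5637326836585999, -0.37443479895591736), 0.028540363535284996)
tin 466 [ 0.48983106 -0.41423032  0.04972422] ((0.49095532298088074, -0.4140053987503052), 0.029438016936182976)
tin 465 [ 0.48607534 -0.33387808  0.04987322] ((0.48631972074508667, -0.33450448513031006), 0.028956877067685127)
top spanner 0.59 [300. 169. 177.  36.] [0.6279 0.0722 0.0691]
scene spanner 0.64 [424. 416.  60.  77.] [0.5988 0.363  0.0069]
scene flange 0.45 [424. 417.  58.  76.] [0.5998 0.3637 0.0068]
```

View pics/scene9.png

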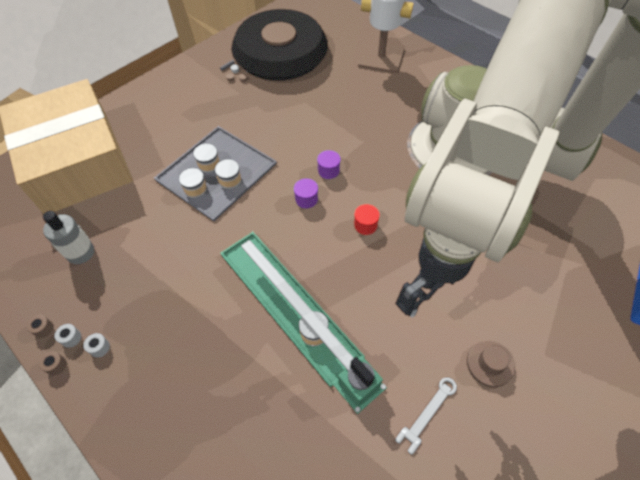

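The bar is shut over the heavy tin (313,330), three tins stand in the tray (205,157; 193,183; 228,174), the look-alikes, spanner and flange are where they were, and the arm is clear.

```bash
python3 -c "
from rig import env
print(env.close_job())"
```

```text
the job is handed in; nothing more can be done
None
```

I handed the job in, with no verdict returned: the one heavy tin (about 4.2 N) stands in the rack channel with the bar shut over it, the three light tins (about 0.9, 2.0 and 2.3 N) stand in the refill tray, and the look-alikes, spanner and flange weren't moved.

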